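# Load a reference cell into a leaning photometer head and pin it in

## Task

Take the tall square reference cell from the rack by its ribbed sides or cap, without a finger touching its clear windows, and press it fully home in the well of the leaning photometer head so that its windows face the lamp and the detector. Then swing the retaining bar fully shut over the cell, and push the lock pin fully home through both lugs and the bar's eye. Leave the short cell and the round vial where they stand in the rack.

Things in the scene. Friction and masses are not known exactly. Their poses are not given: they have to be found in the camera images.
- photometer: Bench photometer, fixed: an aluminium base plate 150 x 170 x 12 mm with a grey wedge that carries the leaning optical head. Origin on the bench 10 mm behind the plate's centre, x to the back, y along the light path, z up. A small circuit board is mounted at the front right (-x, -y) corner of the plate.
- head: Optical head, leaning 25 degrees from vertical to the front (-x of the photometer). Origin: middle of the floor of its square well. z: up out of the well along its axis; y: level, along the light path, lamp at +y, detector at -y; x: up the slope to the back. Well 23.2 x 23.2 mm inside, 30 mm deep, black walls 9 mm thick. Above z = 30 mm the space in front of and behind the well is free.
- plunger_nose (a point): Nose of the brass spring plunger in the well's back wall, at (9, 0, 12) mm in the head's frame, axes as the head's. It stands 2.6 mm into the well (ramp from z = 27 down to 14 mm) and presses the cell to the front wall: the cell does not drop in by its weight but must be pressed down with some 6 to 16 N until it is felt to stand on the floor; a light grip slips.
- lamp_top (a point): Middle of the lamp housing's top, at (0, 52, 48) mm in the head's frame, axes as the head's. Grey housings 42 x 38 x 48 mm stand at y = 33 to 71 mm (lamp, with cooling fins) and y = -33 to -71 mm (detector, with a round socket). The clevis for the lock pin stands on this one; the bar's hinge post, radius 8 mm, on the detector's at (0, -48) mm, top at z = 79 mm.
- pin_seat (a point): Top of the upper lug, in the middle of its bore, at (0, 48, 84) mm in the head's frame, axes as the head's; the home pin's flange rests here. The steel clevis on the lamp housing is 22 mm wide in x, y = 36 to 68 mm, with lugs at z = 56 to 65 and 75 to 84 mm; both have a plain 8.5 mm bore along the head's z.
- bar (a joint): Swing of the retaining bar about the head's z (rad): 0 = shut against its stop, across the well, its eye in line between the two lugs; grows as it swings out to the front (head -x), 1.57 = pointing straight to the front, stop at 2.1. Stiff hinge, 0.06 N m friction: it stays where it is left. Shut, it passes 2 mm over the cap of a cell that is home and is blocked by one 2 mm or more too high.
- bar_knob (a point): Middle of the black thumb knob on the bar, 12 mm diameter, z = 74 to 94 mm in the head's frame, point at z = 84 mm, 55 mm from the hinge axis, which is at (0, -48) mm in the head's x, y. The flat steel bar is 20 mm wide, z = 66 to 74 mm; its 8.5 mm eye is 96 mm from the hinge axis and its end 106 mm.
- rack: Grey plastic rack, 136 x 136 x 36 mm, fixed. Origin under its centre. Three round pockets of 34.5 mm, 16 mm deep (floor at z = 20 mm), at (33, -33), (-33, 33) and (-33, -33) mm, and an 8.5 mm hole at (33, 33) mm for the lock pin. Right of it a black air hose hangs from the shelf to the bench's back (x over 0.6 m, y from -0.13 to 0.08, z over 0.1 m): keep the arm in front of it.
- cell: The tall square reference cell, 22 x 22 mm, 64 mm tall, about 50 g. Origin: middle of its underside, z up. Ribbed grey sides face x and -x (hold these); clear windows face y and -y (fingers keep off). Body up to z = 48 mm, lowest 6 mm taper to 17 mm; above it a black square cap 20 x 20 x 16 mm, which may be touched. Stands upright in one of the rack's pockets, turned any way.
- short_cell: A short square cell, 22 x 22 mm, 44 mm tall, in another pocket of the rack; to be left there. Origin: middle of its underside.
- round_vial: A round vial, 23 mm diameter, 61 mm tall, in another pocket of the rack; to be left there. Origin: middle of its underside.
- lock_pin: Steel lock pin, standing in the rack's small hole. Origin: on the axis at the underside of the flange, z up. Shank 7 mm diameter, 32 mm long below the origin (the last 5 mm taper to 3.4 mm); flange 20 mm diameter, 3 mm high; above it a dark knurled grip, 16 mm diameter, up to z = 24 mm.

How it is judged (in metres and radians):
On the way, in this order (a step that is already met when the one before it is completed fails the run):
1. the tall cell stands fully home in the well, windows across the light path (z of cell in the frame of head below 0.0016 m and distance between cell and head below 0.003 m and angle between the y axis of cell and the y axis of head, either way round below 0.09 rad and angle between the z axis of cell and the z axis of head, either way round below 0.06 rad), for 0.2 s.
2. the bar is swung fully shut over the seated cell (value of joint bar below 0.03 rad and z of cell in the frame of head below 0.0016 m), for 0.2 s.
At the end, for the whole second after the job is handed in: The tall cell stands on the well floor (within 1.6 mm; 3 mm sideways), windows square to the light path within 5 degrees, either way round; bar shut within 0.03 rad; lock pin through both lugs and the eye, flange within 3 mm of its seat; all at rest, the other two cells in their pockets (all of step 2 and distance between cell and head below 0.003 m and angle between the y axis of cell and the y axis of head, either way round below 0.09 rad and angle between the z axis of cell and the z axis of head, either way round below 0.06 rad and distance between lock_pin and pin_seat below 0.003 m and angle between the z axis of lock_pin and the z axis of head, either way round below 0.09 rad and linear speed of each of lock_pin, cell below 0.02 m/s); the robot touches nothing.
It fails at once if a finger touches the cell's clear windows (contact force between cell_c0 and the fingers above 1 N).
It fails at once if the short cell is moved (distance of short_cell from where it was at the start of the episode above 0.02 m).
It fails at once if the round vial is moved (distance of round_vial from where it was at the start of the episode above 0.02 m).
It also fails if it takes over 70 s, if anything falls off the work surface, if the arm or the gripper's body presses on something with over 40 N, if the wrist force passes 120 N, or if a joint passes its speed limit or range.

## Robot

A 6-joint arm with a two-finger parallel gripper is mounted at the origin on a cart in front of the work surface, level with it; the furniture and walls round the work are solid. World frame = base frame: x ahead of the robot, y to its left, z up, the work surface at z = 0. Lengths are in mm, angles in rad, forces in N, time in s.
With the tool pointing down it reaches from about 300 to 775 mm from the base axis. Payload 14.6 kg.
Tool frame: the origin (TCP) lies midway between the tips of the shut fingers; the grasp point (between the pads) lies 19 mm behind it; z points along the fingers, y is the line along which they close (so a half turn about z gives the same grasp; the last joint's range is limited). The gripper opens to 94 mm and grips with 3 to 60 N. Pads are 16 mm wide; open, the fingers measure 119 mm over their backs; the gripper's body (75 mm by 177 mm) begins 78 mm behind the grasp point.
Start: joints at [-1.226, 0.3, 1.521, -0, 1.321, -0.067], TCP at [220.135, -504.014, 205.446] pointing down, gripper open.
Joint ranges: [-3.03, 3.03], [-0.79, 2.21], [0.23, 2.52], [-1.04, 4.18], [0, 3.07], [-2.55, 2.55]. Speed limits (rad/s): [2.22, 2.22, 2.57, 3.14, 3.14, 3.14].

## Interface

Orientations are given as [roll, pitch, yaw] about the fixed x, y, z axes, in that order (R = Rz(yaw) Ry(pitch) Rx(roll)).
In Python, from cell import * gives the robot as it stands. The module is installed in compiled form; this text tells all that it offers.
- The arm moves only by the tool servo_tool, never from a script. Its argument "motion" is a list of rows, each an object of numbers: "wx", "wy", "wz": the turn, a rotation vector about the tool's x, y, z in units of 2 rad (1.0 is 2 rad); "dx", "dy", "dz": the shift along the tool's x, y, z in units of 10 cm (1.0 is 10 cm); "fingers": the closure, from -1 (fully open) to 1 (shut). In form: [{"wx": .., "wy": .., "wz": .., "dx": .., "dy": .., "dz": .., "fingers": ..}, ...]. A call has 1 to 10 rows; each row is the pose to reach, as a shift and turn from the pose commanded when the call began, along the tool's axes at that moment; what a row does not reach only later rows make up. A row lasts 1/10 s, in which the tool goes at most 50 mm and 8.59 degrees, less where a joint would pass 70% of its speed; a pose out of reach is approached as far as the arm can. A call with a number of a shift or a turn outside -1 to 1 is refused whole. A call with a gripper value outside its range is refused whole. The fingers move at their own pace and stop on an object; "newtons" is the grip in N (left out, the last holds). Time passes only in rows, so rows that repeat a pose let the fingers close. It gives the time, the measured TCP pose, the force, the opening and the grip force at its end, in the units of the state.
- read_state(): the state, without advancing time (a new reading comes with each control period).
- camera(name): name is "scene" or "top"; returns a dict with "image" (420x560x3 uint8, red, green, blue), "fx", "fy", "cx", "cy" (pixels), "k1" (the pictures are not rectified: a ray, as slopes to the right and down, at radius r is drawn at 1 + k1 r^2 times it, then the intrinsics apply), "R" (3x3) and "t" (3): a world point X has camera coordinates R X + t. Camera axes: x right, y down, z forward; pixel columns grow to the right and rows downward; lengths in mm; the calibration is good to about 2 mm. A picture is of the moment at which its call begins. There is no depth.
- sign_off(): hands the job in; it is judged then, once.
Trained networks look in a picture, given as the dict that the camera call returned (one of the last four; its "shot" number tells which), for a name from the list of things; names that differ only in an ending like _2 or _b are one class to them, and where a whole thing is asked for, a point or a joint stands for the part that bears it (a point fixed in the world has none). Each returns a list of dicts, best first, with "conf" (0 to 1); they miss things now and then, are a little off and sometimes report something else, mostly with a low value. They report only what shows in the picture. A call takes as long as a camera call.
- spot_in(query, picture): "location" ([column, row] in pixels, amid what is visible of it).
- trace(query, picture): "pixels" (420x560 bool, what is visible of it) and "location" ([column, row] in pixels, amid what is visible of it).
The state is a dict: "clock": time; "joints": joint angles; "qd": joint speeds; "effort": joint torques, N m; "eef_pos": TCP position; "eef_rot": TCP orientation; "wrist_force": force on the tool from outside, world axes, zero at the start; "moment": the same for the moment, N m; "finger_gap": finger opening in mm; "finger_force": force on a finger pad.
Only numpy, scipy, OpenCV 4.12 (cv2) and the standard library are available. Lean on these libraries where they do the work, as an engineer would, in place of code of your own. Each camera call takes 0.05 s, during which the arm holds its last target. There are 200 camera calls.

## Working session

There is one attempt and no reset: what is moved stays moved. The work goes in short steps, Python scripts to look and compute and a tool call to move; the robot and the scene stay as the last step left them, time stands still between calls to the robot, and variables do not carry over. Pictures are saved under pics/ and viewed, at most 12 in all, crops included, and the job is handed in when it is done.

Besides the shell and the picture viewer there is one more tool, called after "Call:" in YAML: its name, and indented under it one key for each argument. servo_tool: Moves the arm, as the interface text tells. Its arguments: {"type":"object","properties":{"motion":{"type":"array","items":{"type":"object","properties":{"wx":{"type":"number"},"wy":{"type":"number"},"wz":{"type":"number"},"dx":{"type":"number"},"dy":{"type":"number"},"dz":{"type":"number"},"fingers":{"type":"number"}}}},"newtons":{"type":"number"}},"required":["motion"]}

```bash
mkdir -p pics; cat > h.py <<'E'
from cell import *
import numpy as np, cv2
from scipy.spatial.transform import Rotation as Ro
def ray(p,c):
    x=(p[0]-c["cx"])/c["fx"]; y=(p[1]-c["cy"])/c["fy"]
    rd=np.hypot(x,y); r=rd
    for _ in range(20): r=rd/(1+c["k1"]*r*r)
    s=r/rd if rd>0 else 1
    d=np.array(c["R"]).T@np.array([x*s,y*s,1]); o=-np.array(c["R"]).T@np.array(c["t"])
    return o,d/np.linalg.norm(d)
def onz(p,c,z):
    o,d=ray(p,c); return o+d*(z-o[2])/d[2]
def proj(X,c):
    q=np.array(c["R"])@np.array(X,float)+np.array(c["t"]); x,y=q[:2]/q[2]; k=1+c["k1"]*(x*x+y*y)
    return np.array([c["fx"]*x*k+c["cx"],c["fy"]*y*k+c["cy"]])
def save(c,n): cv2.imwrite("pics/"+n,c["image"][:,:,::-1])
E
python3 - <<'E'
from h import *
import pickle
np.set_printoptions(precision=1,suppress=True)
C={n:camera(n) for n in("scene","top")}
pickle.dump(C,open("c0.pkl","wb"))
for n,c in C.items():
    cv2.imwrite(f"pics/{n}0.png",c["image"][:,:,::-1])
    print(n,-np.array(c["R"]).T@c["t"],c["fx"],c["k1"])
    for q in["photometer","head","plunger_nose","lamp_top","pin_seat","bar","bar_knob","rack","cell","short_cell","round_vial","lock_pin"]:
        for f in (spot_in,):
            print(q,[(np.array(r["location"]).round(1).tolist(),round(r["conf"],2)) for r in f(q,c)[:3]])
print(read_state())
E
```

```text
scene [117.6 906.5 804.3] 446.27376498618054 -0.00858342045376066
photometer [([302.6, 181.7], 0.65)]
head [([307.2, 172.3], 0.82), ([328.1, 172.3], 0.57)]
plunger_nose [([302.8, 172.9], 0.63)]
lamp_top [([306.1, 176.8], 0.95)]
pin_seat [([302.4, 178.5], 0.75)]
bar [([324.0, 175.4], 0.52)]
bar_knob [([326.3, 171.9], 0.63)]
rack [([269.8, 300.5], 0.86), ([274.3, 300.3], 0.22)]
cell [([325.3, 173.0], 0.72), ([265.3, 271.4], 0.61), ([303.0, 183.9], 0.18)]
short_cell [([288.2, 284.6], 0.46)]
round_vial [([273.6, 300.8], 0.77), ([303.6, 178.0], 0.25)]
lock_pin [([250.2, 291.9], 0.64)]
top [ 335.2   -9.1 1127.9] 462.08358210965247 0.04561222638569764
photometer [([407.6, 197.2], 0.88), ([410.7, 189.8], 0.7), ([413.0, 219.4], 0.44)]
head [([411.3, 186.9], 0.66)]
plunger_nose []
lamp_top [([409.5, 189.5], 0.92), ([176.5, 257.6], 0.64)]
pin_seat [([409.4, 190.0], 0.64)]
bar [([410.1, 219.8], 0.73)]
bar_knob [([413.8, 218.4], 0.66)]
rack [([193.3, 248.0], 0.57)]
cell [([204.2, 230.1], 0.47)]
short_cell []
round_vial [([176.5, 260.0], 0.69)]
lock_pin [([177.4, 228.1], 0.44)]
{'clock': 1.3, 'joints': array([-1.2,  0.3,  1.5, -0. ,  1.3, -0.1]), 'qd': array([ 0.,  0.,  0., -0., -0.,  0.]), 'effort': array([ -0. , -53.2, -35.3,   0.1,   0. ,  -0. ]), 'eef_pos': array([ 220.1, -504. ,  205.5]), 'eef_rot': array([3.1, 0. , 0.4]), 'wrist_force': array([ 0.5, -0.5,  0.4]), 'moment': array([-0. , -0.1,  0. ]), 'finger_force': 0.0, 'finger_gap': 94.168607506334}
```

```bash
python3 - <<'E'
import pickle,cv2,numpy as np
C=pickle.load(open("c0.pkl","rb"))
def crop(c,x0,y0,w,h,k):return cv2.resize(C[c]["image"][y0:y0+h,x0:x0+w,::-1],None,fx=k,fy=k,interpolation=cv2.INTER_CUBIC)
cv2.imwrite("pics/a.png",crop("top",140,190,100,100,6))
cv2.imwrite("pics/b.png",crop("top",350,145,120,100,6))
cv2.imwrite("pics/c.png",crop("scene",210,130,160,120*5//3,4)[:,:] if 0 else crop("scene",200,110,190,230,2.6))
E
```

```text
(no output)
```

View pics/a.png

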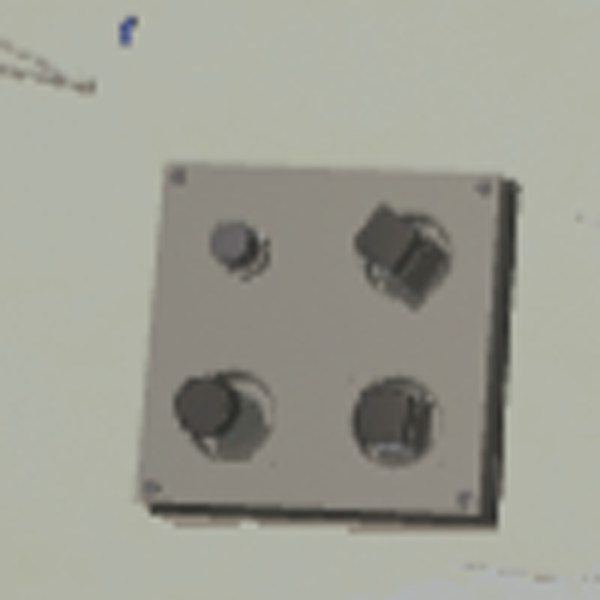

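View pics/b.png

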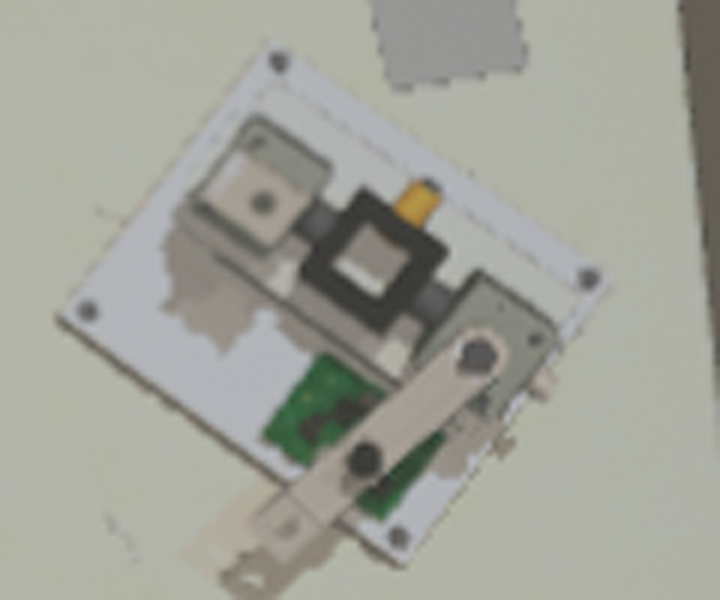

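View pics/c.png

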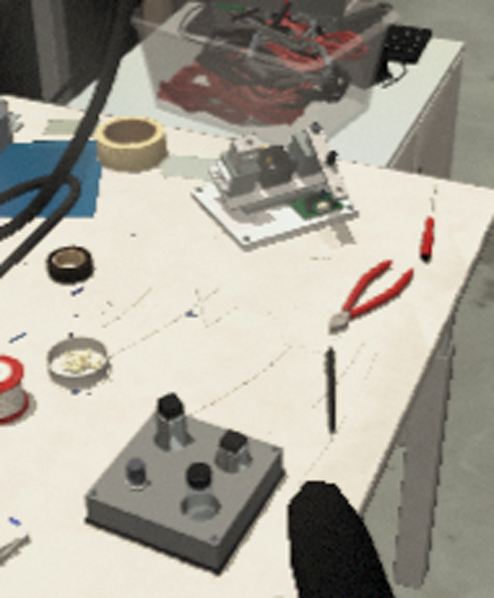

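```bash
cat > fit.py <<'E'
from h import *
import pickle
from scipy.optimize import least_squares
np.set_printoptions(precision=2,suppress=True)
C=pickle.load(open("c0.pkl","rb")); T=C["top"]; S=C["scene"]
A=lambda p:np.array(p)/6+[140-.4,190-.4]
B=lambda p:np.array(p)/6+[350-.4,145-.4]
D=lambda p:np.array(p)/2.6+[200-.3,110-.3]
# rack
rk=[((33,33),None)]
cor={(68,68):(167,163),(68,-68):(503,177),(-68,68):(138,503),(-68,-68):(482,517)}
scr=[((1,1),(178,176)),((1,-1),(484,188)),((-1,-1),(464,499)),((-1,1),(152,488))]
def rack(v,P): 
    c,s=np.cos(v[2]),np.sin(v[2]); return np.array([v[0]+c*P[0]-s*P[1],v[1]+s*P[0]+c*P[1],P[2]])
def fr(v):
    r=[proj(rack(v,(*k,36)),T)-A(p) for k,p in cor.items()]
    r+=[proj(rack(v,(k[0]*v[3],k[1]*v[3],36)),T)-A(p) for k,p in scr]
    return np.ravel(r)
r=least_squares(fr,[320,240,0,62],loss="soft_l1"); print("rack",r.x); print(r.fun.reshape(-1,2))
print("pin hole",rack(r.x,(33,33,36)),"tall",rack(r.x,(33,-33,20)))
print("scene pred corners",[(proj(rack(r.x,(*k,36)),S)-[200,110])*2.6 for k in cor])
a=np.radians(25); Rh=np.array([[np.cos(a),0,-np.sin(a)],[0,1,0],[np.sin(a),0,np.cos(a)]])
def ph(v,P): return rack(v,P)
def hd(v,P): return ph(v,np.array([v[3],v[4],v[5]])+Rh@np.array(P,float))
def bar(v,L,z): return hd(v,(-L*np.sin(v[6]),-48+L*np.cos(v[6]),z))
pts=[("P",(65,85,12),(272,42)),("P",(65,-85,12),(607,285)),("P",(-85,-85,12),(402,563)),("P",(-85,85,12),(58,318)),
("H",(0,-48,79),(478,355)),("H",(20.6,20.6,30),(365,188)),("H",(20.6,-20.6,30),(447,255)),("H",(-20.6,-20.6,30),(385,332)),("H",(-20.6,20.6,30),(302,262)),
("H",(0,48,84),(263,203)),("H",(21,-33,48),(480,270)),("H",(21,-71,48),(556,333)),("H",(21,33,48),(330,165)),("H",(21,71,48),(256,115)),("K",55,94,(364,460)),("K",96,74,(288,526))]
sp=[("P",(65,85,12),None),("P",(-85,85,12),(247,249)),("P",(65,-85,12),None),("P",(-85,-85,12),(357,212)),("P",(65,85,12),(192,193)),("H",(0,-48,79),(316,128)),("K",55,84,(331,157))]
def X(v,q): return ph(v,q[1]) if q[0]=="P" else hd(v,q[1]) if q[0]=="H" else bar(v,q[1],q[2])
def fp(v): return np.ravel([proj(X(v,q),T)-B(q[-1]) for q in pts]+[0.5*(proj(X(v,q),S)-D(q[-1])) for q in sp if q[-1]]+[[v[4]*.1,0]])
if __name__=="__main__":
    b=least_squares(fp,[400,-300,-.6,0,0,50,1.4],loss="soft_l1"); print("phot",b.x,np.linalg.inv(b.jac.T@b.jac).diagonal()**.5); print(b.fun.reshape(-1,2))
    np.save("fit0.npy",b.x)
    print("head",hd(b.x,(0,0,0)),"seat",hd(b.x,(0,48,84)),"knob",bar(b.x,55,84))
    def crop(c,x0,y0,w,h,k):return cv2.resize(C[c]["image"][y0:y0+h,x0:x0+w,::-1],None,fx=k,fy=k,interpolation=cv2.INTER_CUBIC)
    i1=crop("top",190,215,40,32,9); i2=crop("scene",250,254,40,32,9); i3=crop("scene",270,150,80,60,9)[:, :]
    i3=cv2.resize(i3,(720,540)); i=np.hstack([i1,i2]); cv2.imwrite("pics/d.png",i); cv2.imwrite("pics/e.png",i3)
E
python3 fit.py
```

```text
rack [472.45 213.59  -0.06  61.87]
[[-0.23 -0.07]
 [-0.09 -0.41]
 [-0.43  0.  ]
 [-0.25 -0.15]
 [ 0.25  0.35]
 [ 0.38  0.17]
 [ 0.33  0.12]
 [ 0.06 -0.02]]
pin hole [507.44 244.47  36.  ] tall [503.33 178.6   20.  ]
scene pred corners [array([ 84.84, 495.62]), array([158.92, 405.69]), array([217.81, 546.17]), array([283.53, 447.42])]
phot [ 596.28 -309.01   -0.69    4.82    1.07   42.53  -17.42] [1.43 1.47 0.01 2.8  1.69 6.26 0.03]
[[-0.33 -0.37]
 [ 1.45 -0.29]
 [-0.26  1.44]
 [-0.56 -0.07]
 [ 0.17 -0.49]
 [-0.57 -0.26]
 [ 0.62 -0.88]
 [-0.53  0.41]
 [-1.3   1.57]
 [ 0.04 -0.64]
 [-0.04  0.53]
 [ 1.47  0.08]
 [ 0.78  0.86]
 [-0.58 -0.55]
 [ 0.45  0.19]
 [-0.21 -0.07]
 [-0.69 -0.72]
 [ 0.64 -0.38]
 [-0.26 -0.51]
 [-0.33  0.01]
 [-0.21  0.57]
 [ 0.11  0.  ]]
head [ 600.69 -311.25   42.53] seat [ 603.76 -251.63  118.66] knob [ 509.54 -288.48   95.64]
```

View pics/d.png

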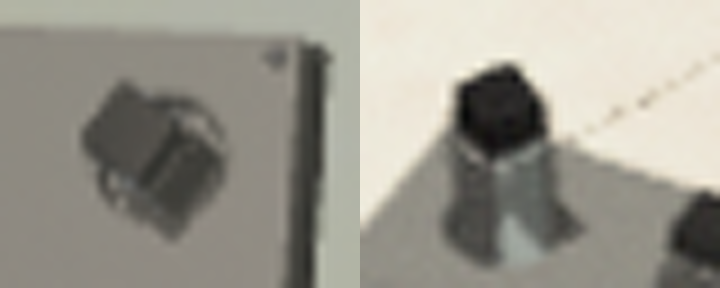

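View pics/e.png

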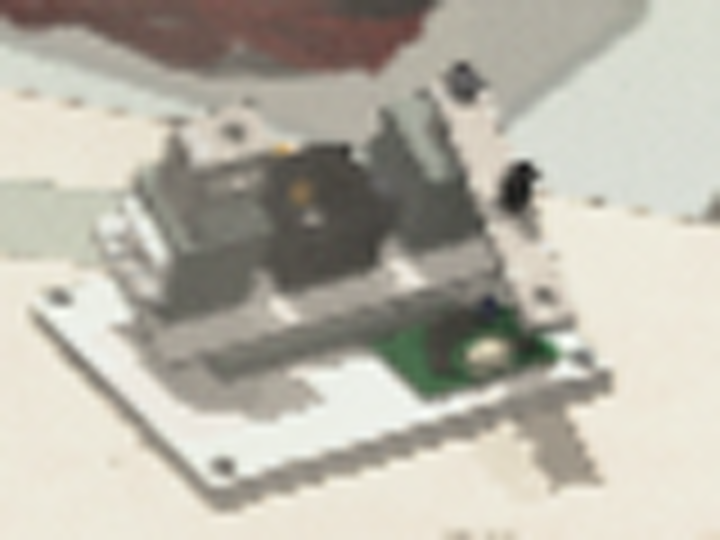

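```bash
cat > fit2.py <<'E'
from fit import *
E9=lambda p:np.array(p)/9+[270-.45,150-.45]
sp[:]=[("H",(0,48,84),(232,130)),("H",(0,-48,79),(462,80)),("K",55,84,(518,186)),("K",96,74,(545,297)),("P",(65,85,12),(33,310)),("P",(-85,85,12),(220,488)),("P",(-85,-85,12),(608,372)),
("H",(-21,71,48),(172,262)),("H",(21,71,48),(137,190))]
def fp2(v): return np.ravel([proj(X(v,q),T)-B(q[-1]) for q in pts]+[.8*(proj(X(v,q),S)-E9(q[-1])) for q in sp]+[[v[4]*.5,0]])
b=least_squares(fp2,np.load("fit0.npy"),loss="soft_l1",f_scale=.4); b.x[6]%=2*np.pi
E
python3 - <<'E'
from fit2 import *
print("phot",b.x,np.linalg.inv(b.jac.T@b.jac).diagonal()**.5); print(b.fun.reshape(-1,2).T)
np.save("fit1.npy",b.x)
v=b.x;print("head",hd(v,(0,0,0)),"seat",hd(v,(0,48,84)),"knob",bar(v,55,84),np.array(Rh))
# cell projections
i=cv2.resize(S["image"][254:288,254:278,::-1],None,fx=16,fy=16,interpolation=cv2.INTER_NEAREST)
j=cv2.resize(T["image"][220:246,196:220,::-1],None,fx=16,fy=16,interpolation=cv2.INTER_NEAREST)
j=np.pad(j,((0,i.shape[0]-j.shape[0]),(0,0),(0,0)))
st=lambda u:np.clip((u.astype(float)-20)*1.5,0,255)
cv2.imwrite("pics/f.png",np.hstack([st(i),st(j)]))
E
```

```text
rack [472.45 213.59  -0.06  61.87]
[[-0.23 -0.07]
 [-0.09 -0.41]
 [-0.43  0.  ]
 [-0.25 -0.15]
 [ 0.25  0.35]
 [ 0.38  0.17]
 [ 0.33  0.12]
 [ 0.06 -0.02]]
pin hole [507.44 244.47  36.  ] tall [503.33 178.6   20.  ]
scene pred corners [array([ 84.84, 495.62]), array([158.92, 405.69]), array([217.81, 546.17]), array([283.53, 447.42])]
phot [ 596.29 -309.05   -0.69    4.13    0.89   44.16    1.43] [1.72 1.86 0.01 2.6  1.89 3.65 0.03]
[[-0.37  1.46 -0.18 -0.54  0.33 -0.5   0.73 -0.42 -1.23  0.1   0.09  1.64
   0.84 -0.55  0.5  -0.23 -0.13 -0.1  -0.31  0.08 -0.16 -0.5   0.96  0.68
  -0.6   0.44]
 [-0.36 -0.35  1.42 -0.01 -0.37 -0.17 -0.79  0.53  1.69 -0.51  0.62  0.16
   0.95 -0.46  0.27 -0.03  0.41  0.1   0.51  0.3  -0.85  0.2  -0.35 -0.45
  -1.98  0.  ]]
head [ 600.05 -310.98   44.16] seat [ 603.04 -251.35  120.29] knob [ 509.08 -288.14   97.29] [[ 0.91  0.   -0.42]
 [ 0.    1.    0.  ]
 [ 0.42  0.    0.91]][ WARN:0@0.201] global loadsave.cpp:1063 imwrite_ Unsupported depth image for selected encoder is fallbacked to CV_8U.
```

View pics/f.png

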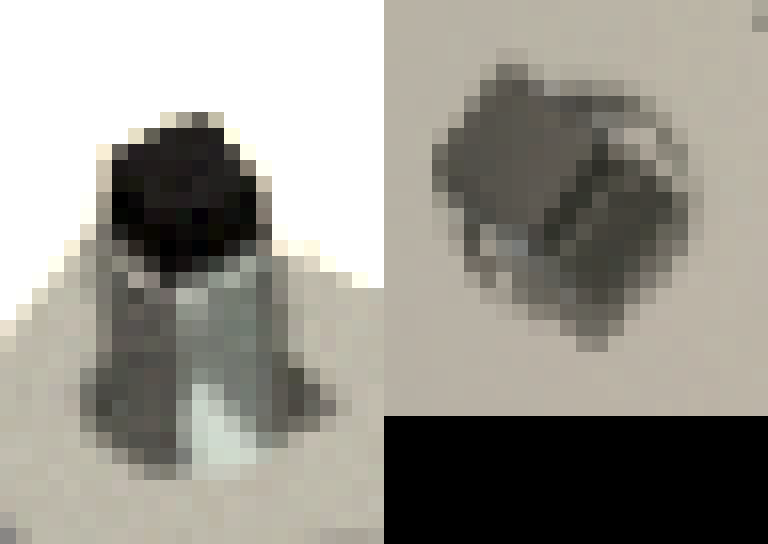

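```bash
cat > plan.py <<'E'
from h import *
np.set_printoptions(precision=3,suppress=True)
def pose():
    s=read_state(); return np.array(s["eef_pos"]),Ro.from_euler("xyz",s["eef_rot"])
def RY(y,lean=None): # tool down with tool x at yaw
    return Ro.from_matrix(np.array([[np.cos(y),np.sin(y),0],[np.sin(y),-np.cos(y),0],[0,0,-1]]))
def plan(p,R,P,Q,n=None):
    """split pose change into calls; prints shift/turn per call"""
    P=np.array(P,float); w=(R.inv()*Q).as_rotvec()
    if n is None:
        n=1
        while True:
            st=max(abs((R*Ro.from_rotvec(w*i/n)).inv().apply((P-p)/n)).max() for i in range(n))
            if st<=99 and np.linalg.norm(w)/n<=1.4: break
            n+=1
    for i in range(n):
        Ri=R*Ro.from_rotvec(w*i/n); d=Ri.inv().apply((P-p)/n)/100; t=w/n/2
        rows=max(np.linalg.norm(P-p)/n/45,np.linalg.norm(w)/n/.145)
        print("d",d.round(3),"w",t.round(3),"rows>=%.1f"%rows)
    return P,Q
def st():
    s=read_state(); print({k:np.round(s[k],3).tolist() for k in("clock","joints","eef_pos","eef_rot","wrist_force","finger_gap","finger_force")})
E
python3 - <<'E'
from plan import *
import pickle
C=pickle.load(open("c0.pkl","rb"))
print("cap top",onz((204.3,229),C["top"],84),"pred cap in scene",proj((503,179,84),C["scene"]))
for y in (54,57): 
  a=np.radians(y); print([ (proj(np.array([503+ (10*u)*np.cos(a)-10*v*np.sin(a),179+10*u*np.sin(a)+10*v*np.cos(a),84]),C["top"])-[196,220])*16+[384+8,8] for u,v in((1,1),(1,-1),(-1,-1),(-1,1))])
p,R=pose(); st()
p,R=plan(p,R,[503,178.8,205],RY(np.radians(55.5)+np.pi/2))
plan(p,R,[503,178.8,54],R)
E
```

```text
cap top [504.361 178.612  84.   ] pred cap in scene [265.539 264.143]
[array([424.597, 179.229]), array([507.49 ,  65.759]), array([619.359, 143.688]), array([536.596, 257.645])]
[array([425.48, 184.23]), array([502.426,  66.816]), array([618.451, 138.696]), array([541.686, 256.579])]
{'clock': 1.3, 'joints': [-1.226, 0.3, 1.521, -0.0, 1.321, -0.067], 'eef_pos': [220.139, -504.02, 205.45], 'eef_rot': [3.142, 0.0, 0.412], 'wrist_force': [0.497, -0.539, 0.366], 'finger_gap': 94.169, 'finger_force': 0.0}
d [ 0.666 -0.641  0.001] w [-0.     0.    -0.133] rows>=2.1
d [ 0.811 -0.443  0.001] w [-0.     0.    -0.133] rows>=2.1
d [ 0.899 -0.215  0.001] w [-0.     0.    -0.133] rows>=2.1
d [0.923 0.029 0.001] w [-0.     0.    -0.133] rows>=2.1
d [0.883 0.271 0.001] w [-0.     0.    -0.133] rows>=2.1
d [0.781 0.493 0.001] w [-0.     0.    -0.133] rows>=2.1
d [0.624 0.681 0.001] w [-0.     0.    -0.133] rows>=2.1
d [0.423 0.821 0.001] w [-0.     0.    -0.133] rows>=2.1
d [0.    0.    0.755] w [0. 0. 0.] rows>=1.7
d [0.    0.    0.755] w [0. 0. 0.] rows>=1.7
```

Call:
servo_tool:
  motion:
    - {"dx": 0.666, "dy": -0.641, "wz": -0.133, "fingers": -0.1}
    - {"dx": 0.666, "dy": -0.641, "wz": -0.133, "fingers": -0.1}
    - {"dx": 0.666, "dy": -0.641, "wz": -0.133, "fingers": -0.1}

```text
schema error: expected keys wx, wy, wz, dx, dy, dz, fingers
```

Call:
servo_tool:
  motion:
    - {"dx": 0.811, "dy": -0.443, "wz": -0.133, "fingers": -0.1}
    - {"dx": 0.811, "dy": -0.443, "wz": -0.133, "fingers": -0.1}
    - {"dx": 0.811, "dy": -0.443, "wz": -0.133, "fingers": -0.1}

```text
schema error: expected keys wx, wy, wz, dx, dy, dz, fingers
```

Call:
servo_tool:
  motion:
    - {"dx": 0.899, "dy": -0.215, "wz": -0.133, "fingers": -0.1}
    - {"dx": 0.899, "dy": -0.215, "wz": -0.133, "fingers": -0.1}
    - {"dx": 0.899, "dy": -0.215, "wz": -0.133, "fingers": -0.1}

```text
schema error: expected keys wx, wy, wz, dx, dy, dz, fingers
```

Call:
servo_tool:
  motion:
    - {"dx": 0.923, "dy": 0.029, "wz": -0.133, "fingers": -0.1}
    - {"dx": 0.923, "dy": 0.029, "wz": -0.133, "fingers": -0.1}
    - {"dx": 0.923, "dy": 0.029, "wz": -0.133, "fingers": -0.1}

```text
schema error: expected keys wx, wy, wz, dx, dy, dz, fingers
```

Call:
servo_tool:
  motion:
    - {"dx": 0.883, "dy": 0.271, "wz": -0.133, "fingers": -0.1}
    - {"dx": 0.883, "dy": 0.271, "wz": -0.133, "fingers": -0.1}
    - {"dx": 0.883, "dy": 0.271, "wz": -0.133, "fingers": -0.1}

```text
schema error: expected keys wx, wy, wz, dx, dy, dz, fingers
```

Call:
servo_tool:
  motion:
    - {"dx": 0.781, "dy": 0.493, "wz": -0.133, "fingers": -0.1}
    - {"dx": 0.781, "dy": 0.493, "wz": -0.133, "fingers": -0.1}
    - {"dx": 0.781, "dy": 0.493, "wz": -0.133, "fingers": -0.1}

```text
schema error: expected keys wx, wy, wz, dx, dy, dz, fingers
```

Call:
servo_tool:
  motion:
    - {"dx": 0.624, "dy": 0.681, "wz": -0.133, "fingers": -0.1}
    - {"dx": 0.624, "dy": 0.681, "wz": -0.133, "fingers": -0.1}
    - {"dx": 0.624, "dy": 0.681, "wz": -0.133, "fingers": -0.1}

```text
schema error: expected keys wx, wy, wz, dx, dy, dz, fingers
```

Call:
servo_tool:
  motion:
    - {"dx": 0.423, "dy": 0.821, "wz": -0.133, "fingers": -0.1}
    - {"dx": 0.423, "dy": 0.821, "wz": -0.133, "fingers": -0.1}
    - {"dx": 0.423, "dy": 0.821, "wz": -0.133, "fingers": -0.1}
    - {"dx": 0.423, "dy": 0.821, "wz": -0.133, "fingers": -0.1}

```text
schema error: expected keys wx, wy, wz, dx, dy, dz, fingers
```

Call:
servo_tool:
  motion:
    - {"dz": 0.7, "fingers": -0.1}
    - {"dz": 0.7, "fingers": -0.1}
    - {"dz": 0.7, "fingers": -0.1}

```text
schema error: expected keys wx, wy, wz, dx, dy, dz, fingers
```

Call:
servo_tool:
  motion:
    - {"wx": 0, "wy": 0, "wz": -0.133, "dx": 0.666, "dy": -0.641, "dz": 0, "fingers": -0.1}
    - {"wx": 0, "wy": 0, "wz": -0.133, "dx": 0.666, "dy": -0.641, "dz": 0, "fingers": -0.1}
    - {"wx": 0, "wy": 0, "wz": -0.133, "dx": 0.666, "dy": -0.641, "dz": 0, "fingers": -0.1}
  newtons: 20

```text
clock: 1.6
eef_pos: [256.8, -415.6, 205.8]
eef_rot: [3.142, -0.0, 0.684]
wrist_force: [-1.0, -0.3, 0.0]
finger_gap: 73.6
finger_force: 0.0
```

Call:
servo_tool:
  motion:
    - {"wx": 0, "wy": 0, "wz": -0.133, "dx": 0.811, "dy": -0.443, "dz": 0, "fingers": -0.1}
    - {"wx": 0, "wy": 0, "wz": -0.133, "dx": 0.811, "dy": -0.443, "dz": 0, "fingers": -0.1}
    - {"wx": 0, "wy": 0, "wz": -0.133, "dx": 0.811, "dy": -0.443, "dz": 0, "fingers": -0.1}

```text
clock: 1.9
eef_pos: [292.0, -330.8, 205.8]
eef_rot: [3.141, -0.0, 0.949]
wrist_force: [-0.2, -1.3, 0.7]
finger_gap: 52.5
finger_force: 0.0
```

Call:
servo_tool:
  motion:
    - {"wx": 0, "wy": 0, "wz": -0.133, "dx": 0.899, "dy": -0.215, "dz": 0, "fingers": -0.1}
    - {"wx": 0, "wy": 0, "wz": -0.133, "dx": 0.899, "dy": -0.215, "dz": 0, "fingers": -0.1}
    - {"wx": 0, "wy": 0, "wz": -0.133, "dx": 0.899, "dy": -0.215, "dz": 0, "fingers": -0.1}

```text
clock: 2.2
eef_pos: [327.4, -245.8, 205.8]
eef_rot: [3.141, -0.0, 1.215]
wrist_force: [0.1, -0.3, -0.5]
finger_gap: 51.4
finger_force: 0.0
```

Call:
servo_tool:
  motion:
    - {"wx": 0, "wy": 0, "wz": -0.133, "dx": 0.923, "dy": 0.029, "dz": 0, "fingers": -0.1}
    - {"wx": 0, "wy": 0, "wz": -0.133, "dx": 0.923, "dy": 0.029, "dz": 0, "fingers": -0.1}
    - {"wx": 0, "wy": 0, "wz": -0.133, "dx": 0.923, "dy": 0.029, "dz": 0, "fingers": -0.1}

```text
clock: 2.5
eef_pos: [362.8, -160.7, 205.7]
eef_rot: [3.141, -0.0, 1.48]
wrist_force: [0.3, 0.1, 1.2]
finger_gap: 51.4
finger_force: 0.0
```

Call:
servo_tool:
  motion:
    - {"wx": 0, "wy": 0, "wz": -0.133, "dx": 0.883, "dy": 0.271, "dz": 0, "fingers": -0.1}
    - {"wx": 0, "wy": 0, "wz": -0.133, "dx": 0.883, "dy": 0.271, "dz": 0, "fingers": -0.1}
    - {"wx": 0, "wy": 0, "wz": -0.133, "dx": 0.883, "dy": 0.271, "dz": 0, "fingers": -0.1}

```text
clock: 2.8
eef_pos: [398.2, -75.7, 205.6]
eef_rot: [3.141, -0.0, 1.746]
wrist_force: [-0.4, -0.6, -0.2]
finger_gap: 51.7
finger_force: 0.0
```

Call:
servo_tool:
  motion:
    - {"wx": 0, "wy": 0, "wz": -0.133, "dx": 0.781, "dy": 0.493, "dz": 0, "fingers": -0.1}
    - {"wx": 0, "wy": 0, "wz": -0.133, "dx": 0.781, "dy": 0.493, "dz": 0, "fingers": -0.1}
    - {"wx": 0, "wy": 0, "wz": -0.133, "dx": 0.781, "dy": 0.493, "dz": 0, "fingers": -0.1}

```text
clock: 3.1
eef_pos: [433.6, 9.4, 205.3]
eef_rot: [3.141, -0.0, 2.01]
wrist_force: [-0.4, -0.1, 1.1]
finger_gap: 52.1
finger_force: 0.0
```

Call:
servo_tool:
  motion:
    - {"wx": 0, "wy": 0, "wz": -0.133, "dx": 0.624, "dy": 0.681, "dz": 0, "fingers": -0.1}
    - {"wx": 0, "wy": 0, "wz": -0.133, "dx": 0.624, "dy": 0.681, "dz": 0, "fingers": -0.1}
    - {"wx": 0, "wy": 0, "wz": -0.133, "dx": 0.624, "dy": 0.681, "dz": 0, "fingers": -0.1}

```text
clock: 3.4
eef_pos: [469.0, 94.4, 205.1]
eef_rot: [-3.141, -0.0, 2.275]
wrist_force: [-0.0, -0.8, 0.4]
finger_gap: 51.9
finger_force: 0.0
```

Call:
servo_tool:
  motion:
    - {"wx": 0, "wy": 0, "wz": -0.133, "dx": 0.423, "dy": 0.821, "dz": 0, "fingers": -0.1}
    - {"wx": 0, "wy": 0, "wz": -0.133, "dx": 0.423, "dy": 0.821, "dz": 0, "fingers": -0.1}
    - {"wx": 0, "wy": 0, "wz": -0.133, "dx": 0.423, "dy": 0.821, "dz": 0, "fingers": -0.1}
    - {"wx": 0, "wy": 0, "wz": -0.133, "dx": 0.423, "dy": 0.821, "dz": 0, "fingers": -0.1}

```text
clock: 3.8
eef_pos: [503.3, 177.0, 204.9]
eef_rot: [-3.14, -0.0, 2.535]
wrist_force: [-0.1, 0.1, -0.4]
finger_gap: 51.6
finger_force: 0.0
```

Call:
servo_tool:
  motion:
    - {"wx": 0, "wy": 0, "wz": 0, "dx": 0, "dy": 0, "dz": 0.7, "fingers": -0.1}
    - {"wx": 0, "wy": 0, "wz": 0, "dx": 0, "dy": 0, "dz": 0.7, "fingers": -0.1}
    - {"wx": 0, "wy": 0, "wz": 0, "dx": 0, "dy": 0, "dz": 0.7, "fingers": -0.1}

```text
clock: 4.1
eef_pos: [501.7, 176.1, 133.1]
eef_rot: [-3.138, -0.003, 2.535]
wrist_force: [0.6, 0.2, 0.2]
finger_gap: 51.7
finger_force: 0.0
```

```bash
python3 - <<'E'
from plan import *
import pickle
c=camera("top"); save(c,"g0.png"); st()
p,R=pose(); plan(p,R,[503.7,178.7,54],RY(np.radians(55.5)+np.pi/2))
for q in("cell",): print(spot_in(q,c)[:2])
E
```

```text
{'clock': 4.15, 'joints': [0.27, 0.332, 1.65, -0.0, 1.161, -0.695], 'eef_pos': [502.699, 176.798, 135.32], 'eef_rot': [-3.14, -0.001, 2.536], 'wrist_force': [0.945, -0.517, 1.552], 'finger_gap': 51.964, 'finger_force': 0.0}
d [0.002 0.022 0.813] w [-0.001 -0.    -0.002] rows>=1.8
[{'location': [406.7, 194.2], 'conf': 0.27}]
```

Call:
servo_tool:
  motion:
    - {"wx": 0, "wy": 0, "wz": 0, "dx": 0, "dy": 0.022, "dz": 0.4, "fingers": -0.1}
    - {"wx": 0, "wy": 0, "wz": 0, "dx": 0, "dy": 0.022, "dz": 0.7, "fingers": -0.1}
    - {"wx": 0, "wy": 0, "wz": 0, "dx": 0, "dy": 0.022, "dz": 0.81, "fingers": -0.1}
    - {"wx": 0, "wy": 0, "wz": 0, "dx": 0, "dy": 0.022, "dz": 0.81, "fingers": -0.1}

```text
clock: 4.6
eef_pos: [504.2, 180.2, 54.8]
eef_rot: [-3.141, -0.0, 2.539]
wrist_force: [0.1, -0.3, 1.5]
finger_gap: 51.7
finger_force: 0.0
```

```bash
python3 - <<'E'
from plan import *
c=camera("scene"); d=camera("top"); st()
a=cv2.resize(c["image"][225:300,215:305],None,fx=4,fy=4,interpolation=cv2.INTER_CUBIC);b=cv2.resize(d["image"][195:270,160:250],None,fx=4,fy=4,interpolation=cv2.INTER_CUBIC)
cv2.imwrite("pics/g1.png",np.hstack([a,b])[:,:,::-1])
E
```

```text
{'clock': 4.7, 'joints': [0.275, 0.441, 1.704, -0.0, 0.993, -0.693], 'eef_pos': [505.095, 180.699, 56.425], 'eef_rot': [3.14, 0.002, 2.539], 'wrist_force': [1.382, -0.501, 0.917], 'finger_gap': 51.289, 'finger_force': 0.0}
```

View pics/g1.png

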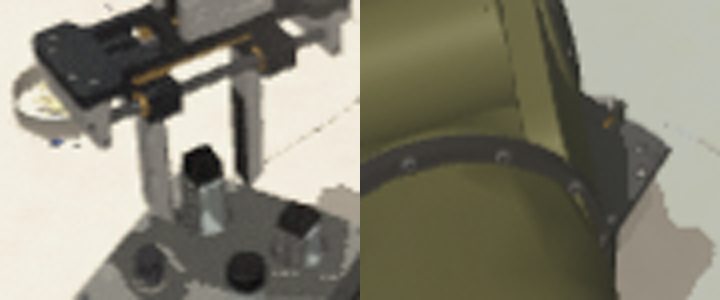

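Call:
servo_tool:
  motion:
    - {"wx": 0, "wy": 0, "wz": 0, "dx": 0, "dy": -0.015, "dz": 0.025, "fingers": -0.1}
    - {"wx": 0, "wy": 0, "wz": 0, "dx": 0, "dy": -0.015, "dz": 0.025, "fingers": 1}
    - {"wx": 0, "wy": 0, "wz": 0, "dx": 0, "dy": -0.015, "dz": 0.025, "fingers": 1}
    - {"wx": 0, "wy": 0, "wz": 0, "dx": 0, "dy": -0.015, "dz": 0.025, "fingers": 1}
    - {"wx": 0, "wy": 0, "wz": 0, "dx": 0, "dy": -0.015, "dz": 0.025, "fingers": 1}
    - {"wx": 0, "wy": 0, "wz": 0, "dx": 0, "dy": -0.015, "dz": 0.025, "fingers": 1}
    - {"wx": 0, "wy": 0, "wz": 0, "dx": 0, "dy": -0.015, "dz": 0.025, "fingers": 1}
    - {"wx": 0, "wy": 0, "wz": 0, "dx": 0, "dy": -0.015, "dz": 0.025, "fingers": 1}
  newtons: 50

```text
clock: 5.5
eef_pos: [503.3, 179.5, 52.1]
eef_rot: [3.141, 0.0, 2.54]
wrist_force: [-0.5, 0.0, 2.2]
finger_gap: 21.6
finger_force: 50.0
```

```bash
python3 -c "
from plan import *
st();st()"
```

```text
{'clock': 5.5, 'joints': [0.274, 0.445, 1.711, 0.0, 0.985, -0.695], 'eef_pos': [503.251, 179.516, 52.101], 'eef_rot': [3.141, 0.0, 2.54], 'wrist_force': [-0.487, 0.005, 2.16], 'finger_gap': 21.619, 'finger_force': 49.977}
{'clock': 5.5, 'joints': [0.274, 0.445, 1.711, 0.0, 0.985, -0.695], 'eef_pos': [503.251, 179.516, 52.101], 'eef_rot': [3.141, 0.0, 2.54], 'wrist_force': [-0.487, 0.005, 2.16], 'finger_gap': 21.619, 'finger_force': 49.977}
```

```bash
python3 - <<'E'
from plan import *
from fit2 import b,hd,bar,T,X,ph
v=b.x
p,R=pose()
p,R=plan(p,R,[500,180,200],R)
print()
yw=v[2]
p,R=plan(p,R,[440,-150,200],RY(yw+np.pi/2))
# overlay
k=6;im=cv2.resize(T["image"][145:245,350:470,::-1],None,fx=k,fy=k,interpolation=cv2.INTER_CUBIC)
def L(Ps,col):
    q=np.array([((proj(P,T)-[350,145])*k+k/2-.5) for P in Ps]).round().astype(int); cv2.polylines(im,[q.reshape(-1,1,2)],True,col,1)
sq=lambda x0,x1,y0,y1,z:[hd(v,(x,y,z)) for x,y in((x0,y0),(x0,y1),(x1,y1),(x1,y0))]
L([ph(v,(x,y,12)) for x,y in((65,85),(65,-85),(-85,-85),(-85,85))],(0,0,255))
L(sq(-20.6,20.6,-20.6,20.6,30),(255,0,0)); L(sq(-11.6,11.6,-11.6,11.6,30),(0,200,255)); L(sq(-11.6,11.6,-11.6,11.6,0),(0,255,0))
L(sq(-21,21,33,71,48),(255,0,255)); L(sq(-21,21,-71,-33,48),(255,0,255)); L(sq(-11,11,36,68,84),(0,255,255))
L([hd(v,(8*np.cos(t),-48+8*np.sin(t),79)) for t in np.arange(0,6.3,.3)],(0,255,255))
cv2.imwrite("pics/ov.png",im)
E
```

```text
rack [472.45 213.59  -0.06  61.87]
[[-0.23 -0.07]
 [-0.09 -0.41]
 [-0.43  0.  ]
 [-0.25 -0.15]
 [ 0.25  0.35]
 [ 0.38  0.17]
 [ 0.33  0.12]
 [ 0.06 -0.02]]
pin hole [507.44 244.47  36.  ] tall [503.33 178.6   20.  ]
scene pred corners [array([ 84.84, 495.62]), array([158.92, 405.69]), array([217.81, 546.17]), array([283.53, 447.42])]
d [ 0.01 -0.01 -0.74] w [0. 0. 0.] rows>=1.6
d [ 0.01 -0.01 -0.74] w [0. 0. 0.] rows>=1.6

d [-0.34 -0.77 -0.  ] w [ 0.   -0.    0.21] rows>=2.9
d [-0.62 -0.56 -0.  ] w [ 0.   -0.    0.21] rows>=2.9
d [-0.8  -0.27 -0.  ] w [ 0.   -0.    0.21] rows>=2.9
d [-0.83  0.08  0.  ] w [ 0.   -0.    0.21] rows>=2.9
```

View pics/ov.png

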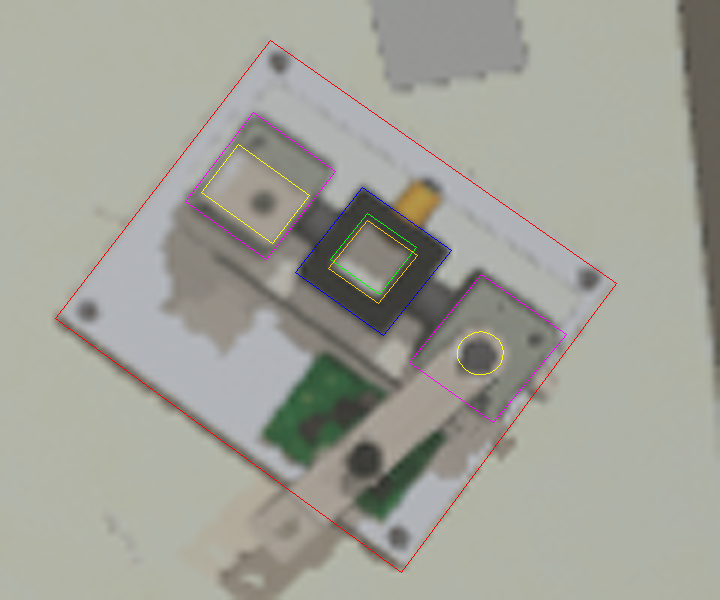

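Call:
servo_tool:
  motion:
    - {"wx": 0, "wy": 0, "wz": 0, "dx": 0, "dy": 0, "dz": -0.1, "fingers": 1}
    - {"wx": 0, "wy": 0, "wz": 0, "dx": 0.01, "dy": -0.01, "dz": -0.4, "fingers": 1}
    - {"wx": 0, "wy": 0, "wz": 0, "dx": 0.01, "dy": -0.01, "dz": -0.74, "fingers": 1}

```text
clock: 5.8
eef_pos: [501.1, 179.0, 126.7]
eef_rot: [-3.14, -0.001, 2.54]
wrist_force: [0.2, 0.8, -0.3]
finger_gap: 21.9
finger_force: 50.0
```

Call:
servo_tool:
  motion:
    - {"wx": 0, "wy": 0, "wz": 0, "dx": 0.01, "dy": -0.01, "dz": -0.4, "fingers": 1}
    - {"wx": 0, "wy": 0, "wz": 0, "dx": 0.01, "dy": -0.01, "dz": -0.74, "fingers": 1}

```text
clock: 6.0
eef_pos: [500.2, 178.9, 202.6]
eef_rot: [3.141, 0.001, 2.54]
wrist_force: [-0.2, -0.2, -1.3]
finger_gap: 21.5
finger_force: 50.0
```

Call:
servo_tool:
  motion:
    - {"wx": 0, "wy": 0, "wz": 0.07, "dx": -0.11, "dy": -0.25, "dz": 0, "fingers": 1}
    - {"wx": 0, "wy": 0, "wz": 0.14, "dx": -0.22, "dy": -0.51, "dz": 0, "fingers": 1}
    - {"wx": 0, "wy": 0, "wz": 0.21, "dx": -0.34, "dy": -0.77, "dz": 0, "fingers": 1}

```text
clock: 6.3
eef_pos: [484.4, 95.4, 200.7]
eef_rot: [3.141, 0.0, 2.115]
wrist_force: [0.3, -0.2, -0.5]
finger_gap: 21.7
finger_force: 50.0
```

Call:
servo_tool:
  motion:
    - {"wx": 0, "wy": 0, "wz": 0.07, "dx": -0.21, "dy": -0.19, "dz": 0, "fingers": 1}
    - {"wx": 0, "wy": 0, "wz": 0.14, "dx": -0.42, "dy": -0.37, "dz": 0, "fingers": 1}
    - {"wx": 0, "wy": 0, "wz": 0.21, "dx": -0.62, "dy": -0.56, "dz": 0, "fingers": 1}

```text
clock: 6.6
eef_pos: [469.1, 13.0, 200.6]
eef_rot: [3.141, 0.0, 1.694]
wrist_force: [0.5, 1.3, 0.3]
finger_gap: 21.9
finger_force: 50.0
```

Call:
servo_tool:
  motion:
    - {"wx": 0, "wy": 0, "wz": 0.07, "dx": -0.27, "dy": -0.09, "dz": 0, "fingers": 1}
    - {"wx": 0, "wy": 0, "wz": 0.14, "dx": -0.53, "dy": -0.18, "dz": 0, "fingers": 1}
    - {"wx": 0, "wy": 0, "wz": 0.21, "dx": -0.8, "dy": -0.27, "dz": 0, "fingers": 1}

```text
clock: 6.9
eef_pos: [452.5, -69.7, 200.6]
eef_rot: [3.141, 0.0, 1.274]
wrist_force: [1.6, 0.4, 0.4]
finger_gap: 21.4
finger_force: 50.0
```

Call:
servo_tool:
  motion:
    - {"wx": 0, "wy": 0, "wz": 0.07, "dx": -0.28, "dy": 0.03, "dz": 0, "fingers": 1}
    - {"wx": 0, "wy": 0, "wz": 0.14, "dx": -0.55, "dy": 0.05, "dz": 0, "fingers": 1}
    - {"wx": 0, "wy": 0, "wz": 0.21, "dx": -0.83, "dy": 0.08, "dz": 0, "fingers": 1}
    - {"wx": 0, "wy": 0, "wz": 0.21, "dx": -0.83, "dy": 0.08, "dz": 0, "fingers": 1}

```text
clock: 7.3
eef_pos: [436.2, -152.7, 200.5]
eef_rot: [3.141, 0.0, 0.853]
wrist_force: [0.3, 0.7, -0.0]
finger_gap: 21.5
finger_force: 50.0
```

```bash
cat >> plan.py <<'E'
def headR(v):
    c,s=np.cos(v[2]),np.sin(v[2]); a=np.radians(25)
    Rz=np.array([[c,-s,0],[s,c,0],[0,0,1]]); return Rz@np.array([[np.cos(a),0,-np.sin(a)],[0,1,0],[np.sin(a),0,np.cos(a)]])
def HQ(v): # tool y=head x, tool z=-head z, tool x = y x z = head x × (-head z) = head y
    H=headR(v); return Ro.from_matrix(np.c_[H[:,1],H[:,0],-H[:,2]])
def head0(v):
    c,s=np.cos(v[2]),np.sin(v[2]); return np.array([v[0]+c*v[3]-s*v[4],v[1]+s*v[3]+c*v[4],v[5]])
def H2W(v,P): return head0(v)+headR(v)@np.array(P,float)
def inH(v):
    s=read_state(); print("clock",s["clock"],"TCP in head",headR(v).T@(np.array(s["eef_pos"])-head0(v)),"F head",headR(v).T@np.array(s["wrist_force"]),"err rot",(HQ(v).inv()*Ro.from_euler("xyz",s["eef_rot"])).as_rotvec(),"gap",s["finger_gap"],s["finger_force"])
E
python3 - <<'E'
from plan import *
v=np.load("fit1.npy"); st(); print(H2W(v,(0,0,0)))
p,R=pose(); plan(p,R,H2W(v,(0,0,95)),HQ(v))
E
```

```text
{'clock': 7.3, 'joints': [-0.416, 0.107, 1.765, -0.0, 1.269, 0.302], 'eef_pos': [436.171, -152.725, 200.497], 'eef_rot': [3.141, 0.0, 0.853], 'wrist_force': [0.339, 0.669, -0.014], 'finger_gap': 21.542, 'finger_force': 49.975}
[ 600.047 -310.978   44.158]
d [-0.063  0.937  0.352] w [-0.109  0.002 -0.008] rows>=2.2
d [-0.078  0.838  0.546] w [-0.109  0.002 -0.008] rows>=2.2
```

Call:
servo_tool:
  motion:
    - {"wx": -0.035, "wy": 0, "wz": 0, "dx": -0.02, "dy": 0.31, "dz": 0.1, "fingers": 1}
    - {"wx": -0.07, "wy": 0, "wz": 0, "dx": -0.04, "dy": 0.62, "dz": 0.2, "fingers": 1}
    - {"wx": -0.109, "wy": 0.002, "wz": -0.008, "dx": -0.063, "dy": 0.937, "dz": 0.352, "fingers": 1}

```text
clock: 7.6
eef_pos: [505.1, -216.9, 165.7]
eef_rot: [2.919, -0.003, 0.878]
wrist_force: [0.5, -0.1, -0.3]
finger_gap: 21.6
finger_force: 50.0
```

Call:
servo_tool:
  motion:
    - {"wx": -0.04, "wy": 0, "wz": 0, "dx": -0.025, "dy": 0.3, "dz": 0.18, "fingers": 1}
    - {"wx": -0.08, "wy": 0.002, "wz": -0.006, "dx": -0.05, "dy": 0.6, "dz": 0.35, "fingers": 1}
    - {"wx": -0.109, "wy": 0.002, "wz": -0.008, "dx": -0.078, "dy": 0.838, "dz": 0.546, "fingers": 1}
    - {"wx": -0.109, "wy": 0.002, "wz": -0.008, "dx": -0.078, "dy": 0.838, "dz": 0.546, "fingers": 1}
    - {"wx": -0.109, "wy": 0.002, "wz": -0.008, "dx": -0.078, "dy": 0.838, "dz": 0.546, "fingers": 1}

```text
clock: 8.1
eef_pos: [570.3, -281.5, 129.7]
eef_rot: [2.708, -0.001, 0.893]
wrist_force: [0.7, 0.5, 0.4]
finger_gap: 21.6
finger_force: 50.0
```

```bash
python3 - <<'E'
from plan import *
v=np.load("fit1.npy"); c=camera("scene");d=camera("top"); st(); inH(v)
import pickle; pickle.dump((c,d),open("c1.pkl","wb"))
a=cv2.resize(c["image"][130:205,265:355],None,fx=6,fy=6,interpolation=cv2.INTER_CUBIC);cv2.imwrite("pics/h1.png",a[:,:,::-1])
p,R=pose(); plan(p,R,H2W(v,(0,0,75)),HQ(v),1)
E
```

```text
{'clock': 8.2, 'joints': [-0.481, 0.352, 1.7, -0.132, 0.665, 0.283], 'eef_pos': [570.644, -281.655, 130.69], 'eef_rot': [2.705, -0.001, 0.893], 'wrist_force': [-1.275, -0.241, -0.2], 'finger_gap': 21.463, 'finger_force': 49.974}
clock 8.2 TCP in head [-0.887  4.026 95.892] F head [-0.839 -0.995  0.171] err rot [ 0.     0.005 -0.008] gap 21.46295872187562 49.9740993976593
d [-0.041  0.009  0.209] w [-0.    -0.002  0.004] rows>=0.5
```

View pics/h1.png

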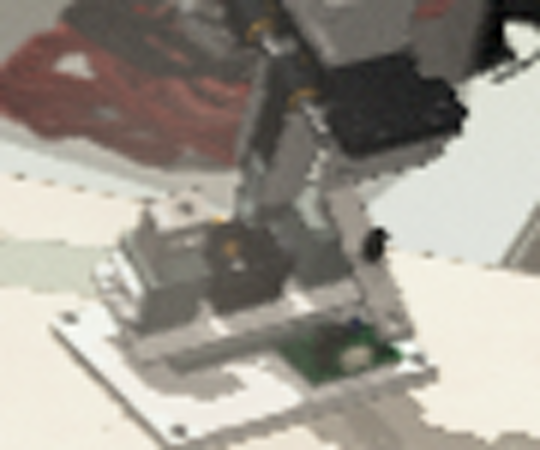

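Call:
servo_tool:
  motion:
    - {"wx": 0, "wy": -0.002, "wz": 0.004, "dx": -0.033, "dy": 0.009, "dz": 0.1, "fingers": 1}
    - {"wx": 0, "wy": -0.002, "wz": 0.004, "dx": -0.033, "dy": 0.009, "dz": 0.2, "fingers": 1}
    - {"wx": 0, "wy": -0.002, "wz": 0.004, "dx": -0.033, "dy": 0.009, "dz": 0.26, "fingers": 1}
    - {"wx": 0, "wy": -0.002, "wz": 0.004, "dx": -0.033, "dy": 0.009, "dz": 0.28, "fingers": 1}

```text
clock: 8.6
eef_pos: [578.2, -292.8, 103.3]
eef_rot: [2.707, -0.0, 0.883]
wrist_force: [0.3, 1.1, -1.2]
finger_gap: 21.6
finger_force: 50.0
```

Call:
servo_tool:
  motion:
    - {"wx": 0, "wy": 0, "wz": 0, "dx": 0, "dy": 0, "dz": 0.02, "fingers": 1}
    - {"wx": 0, "wy": 0, "wz": 0, "dx": 0, "dy": 0, "dz": 0.04, "fingers": 1}

```text
clock: 8.8
eef_pos: [579.8, -293.9, 100.9]
eef_rot: [2.705, -0.001, 0.884]
wrist_force: [0.1, -0.3, -1.1]
finger_gap: 21.5
finger_force: 50.0
```

```bash
python3 - <<'E'
from plan import *
inH(np.load("fit1.npy"))
E
```

```text
clock 8.8 TCP in head [-0.009  0.394 62.595] F head [-0.177 -0.17  -1.163] err rot [0. 0. 0.] gap 21.477623743062185 49.974008202552795
```

Call:
servo_tool:
  motion:
    - {"wx": 0, "wy": 0, "wz": 0, "dx": 0, "dy": 0, "dz": 0.015, "fingers": 1}
    - {"wx": 0, "wy": 0, "wz": 0, "dx": 0, "dy": 0, "dz": 0.03, "fingers": 1}
    - {"wx": 0, "wy": 0, "wz": 0, "dx": 0, "dy": 0, "dz": 0.03, "fingers": 1}

```text
clock: 9.1
eef_pos: [580.8, -294.7, 98.2]
eef_rot: [2.705, -0.001, 0.884]
wrist_force: [0.6, -0.3, 0.1]
finger_gap: 21.4
finger_force: 50.0
```

Call:
servo_tool:
  motion:
    - {"wx": 0, "wy": 0, "wz": 0, "dx": 0, "dy": 0, "dz": 0.01, "fingers": 1}
    - {"wx": 0, "wy": 0, "wz": 0, "dx": 0, "dy": 0, "dz": 0.02, "fingers": 1}
    - {"wx": 0, "wy": 0, "wz": 0, "dx": 0, "dy": 0, "dz": 0.02, "fingers": 1}

```text
clock: 9.4
eef_pos: [581.8, -295.1, 96.7]
eef_rot: [2.705, -0.001, 0.884]
wrist_force: [0.8, 3.9, 2.4]
finger_gap: 21.6
finger_force: 50.0
```

```bash
python3 - <<'E'
from plan import *
inH(np.load("fit1.npy"))
E
```

```text
clock 9.4 TCP in head [ 0.23   0.707 57.851] F head [-0.651  3.547  2.904] err rot [-0.     0.001  0.001] gap 21.597626188684433 49.98307406902313
```

Call:
servo_tool:
  motion:
    - {"wx": 0, "wy": 0, "wz": 0, "dx": 0.01, "dy": 0, "dz": 0.0, "fingers": 1}
    - {"wx": 0, "wy": 0, "wz": 0, "dx": 0.01, "dy": 0, "dz": 0.01, "fingers": 1}
    - {"wx": 0, "wy": 0, "wz": 0, "dx": 0.01, "dy": 0, "dz": 0.02, "fingers": 1}
    - {"wx": 0, "wy": 0, "wz": 0, "dx": 0.01, "dy": 0, "dz": 0.02, "fingers": 1}

```text
clock: 9.8
eef_pos: [582.8, -294.9, 95.0]
eef_rot: [2.705, -0.001, 0.884]
wrist_force: [-3.6, 4.0, 7.6]
finger_gap: 21.5
finger_force: 50.0
```

```bash
python3 - <<'E'
from plan import *
inH(np.load("fit1.npy"))
E
```

```text
clock 9.8 TCP in head [ 0.184  1.468 56.056] F head [-1.622  0.845  9.165] err rot [-0.     0.001  0.001] gap 21.456979937925983 49.98179376125336
```

Call:
servo_tool:
  motion:
    - {"wx": 0, "wy": 0, "wz": 0, "dx": 0.002, "dy": -0.01, "dz": 0.0, "fingers": 1}
    - {"wx": 0, "wy": 0, "wz": 0, "dx": 0.002, "dy": -0.01, "dz": 0.0, "fingers": 1}

```text
clock: 10.0
eef_pos: [582.6, -294.7, 95.1]
eef_rot: [2.703, -0.001, 0.884]
wrist_force: [-0.3, -0.8, 6.1]
finger_gap: 21.7
finger_force: 50.0
```

```bash
python3 - <<'E'
from plan import *
inH(np.load("fit1.npy"))
E
```

```text
clock 10.0 TCP in head [-0.039  1.507 56.188] F head [ 2.836 -0.831  5.411] err rot [-0.002  0.001  0.001] gap 21.66098683515309 49.981343150138855
```

Call:
servo_tool:
  motion:
    - {"wx": 0, "wy": 0, "wz": 0, "dx": 0, "dy": 0, "dz": 0.01, "fingers": 1}
    - {"wx": 0, "wy": 0, "wz": 0, "dx": 0, "dy": 0, "dz": 0.01, "fingers": 1}

```text
clock: 10.2
eef_pos: [583.4, -294.9, 94.4]
eef_rot: [2.702, -0.001, 0.884]
wrist_force: [5.8, -0.8, 3.3]
finger_gap: 21.4
finger_force: 50.0
```

```bash
python3 - <<'E'
from plan import *
inH(np.load("fit1.npy"))
E
```

```text
clock 10.2 TCP in head [ 0.361  1.865 55.268] F head [5.917 3.042 0.877] err rot [-0.003  0.001  0.001] gap 21.43016989408413 49.99317169189453
```

Call:
servo_tool:
  motion:
    - {"wx": 0, "wy": 0, "wz": 0, "dx": 0.005, "dy": 0.006, "dz": 0.01, "fingers": 1}
    - {"wx": 0, "wy": 0, "wz": 0, "dx": 0.005, "dy": 0.006, "dz": 0.02, "fingers": 1}
    - {"wx": 0, "wy": 0, "wz": 0, "dx": 0.005, "dy": 0.006, "dz": 0.02, "fingers": 1}

```text
clock: 10.5
eef_pos: [584.4, -295.5, 92.2]
eef_rot: [2.704, -0.001, 0.884]
wrist_force: [4.5, -4.2, 4.4]
finger_gap: 21.9
finger_force: 50.0
```

```bash
python3 - <<'E'
from plan import *
inH(np.load("fit1.npy"))
E
```

```text
clock 10.5 TCP in head [ 0.479  2.05  52.82 ] F head [ 7.473 -0.404  1.409] err rot [-0.002  0.001  0.001] gap 21.939152515089138 49.991918206214905
```

Call:
servo_tool:
  motion:
    - {"wx": 0, "wy": 0, "wz": 0, "dx": 0, "dy": 0, "dz": 0.01, "fingers": 1}
    - {"wx": 0, "wy": 0, "wz": 0, "dx": 0, "dy": 0, "dz": 0.01, "fingers": 1}

```text
clock: 10.7
eef_pos: [584.8, -295.8, 91.4]
eef_rot: [2.703, -0.001, 0.884]
wrist_force: [5.1, -2.0, 4.7]
finger_gap: 21.6
finger_force: 50.0
```

```bash
python3 - <<'E'
from plan import *
inH(np.load("fit1.npy"))
E
```

```text
clock 10.7 TCP in head [ 0.502  2.054 51.868] F head [6.686 1.677 2.045] err rot [-0.002  0.001  0.001] gap 21.571508100708428 49.992159605026245
```

Call:
servo_tool:
  motion:
    - {"wx": 0, "wy": 0, "wz": 0, "dx": 0.002, "dy": 0.007, "dz": 0.01, "fingers": 1}
    - {"wx": 0, "wy": 0, "wz": 0, "dx": 0.002, "dy": 0.007, "dz": 0.02, "fingers": 1}
    - {"wx": 0, "wy": 0, "wz": 0, "dx": 0.002, "dy": 0.007, "dz": 0.03, "fingers": 1}
    - {"wx": 0, "wy": 0, "wz": 0, "dx": 0.002, "dy": 0.007, "dz": 0.03, "fingers": 1}

```text
clock: 11.1
eef_pos: [586.0, -296.6, 88.4]
eef_rot: [2.705, -0.001, 0.884]
wrist_force: [4.6, -3.7, 3.2]
finger_gap: 21.3
finger_force: 50.0
```

```bash
python3 - <<'E'
from plan import *
inH(np.load("fit1.npy"))
E
```

```text
clock 11.1 TCP in head [ 0.578  2.204 48.586] F head [6.746 0.07  0.411] err rot [-0.     0.     0.001] gap 21.295742280893755 49.988442063331604
```

Call:
servo_tool:
  motion:
    - {"wx": 0, "wy": 0, "wz": 0, "dx": 0, "dy": 0, "dz": 0.01, "fingers": 1}
    - {"wx": 0, "wy": 0, "wz": 0, "dx": 0, "dy": 0, "dz": 0.02, "fingers": 1}
    - {"wx": 0, "wy": 0, "wz": 0, "dx": 0, "dy": 0, "dz": 0.02, "fingers": 1}

```text
clock: 11.4
eef_pos: [586.6, -297.1, 86.7]
eef_rot: [2.705, -0.001, 0.884]
wrist_force: [4.8, -4.0, 4.2]
finger_gap: 21.7
finger_force: 50.0
```

```bash
python3 - <<'E'
from plan import *
inH(np.load("fit1.npy"))
E
```

```text
clock 11.4 TCP in head [ 0.569  2.254 46.638] F head [ 7.385 -0.066  1.158] err rot [-0.     0.     0.001] gap 21.656402863762253 49.988168478012085
```

Call:
servo_tool:
  motion:
    - {"wx": 0, "wy": 0, "wz": 0, "dx": 0, "dy": 0.006, "dz": 0.01, "fingers": 1}
    - {"wx": 0, "wy": 0, "wz": 0, "dx": 0, "dy": 0.006, "dz": 0.02, "fingers": 1}
    - {"wx": 0, "wy": 0, "wz": 0, "dx": 0, "dy": 0.006, "dz": 0.03, "fingers": 1}
    - {"wx": 0, "wy": 0, "wz": 0, "dx": 0, "dy": 0.006, "dz": 0.04, "fingers": 1}

```text
clock: 11.8
eef_pos: [588.0, -298.1, 83.2]
eef_rot: [2.706, -0.001, 0.884]
wrist_force: [-0.9, 1.0, 10.2]
finger_gap: 21.5
finger_force: 50.0
```

```bash
python3 - <<'E'
from plan import *
inH(np.load("fit1.npy"))
E
```

```text
clock 11.8 TCP in head [ 0.681  2.304 42.751] F head [3.058 0.224 9.777] err rot [0.001 0.    0.001] gap 21.488548538453056 49.98539686203003
```

Call:
servo_tool:
  motion:
    - {"wx": 0, "wy": 0, "wz": 0, "dx": 0, "dy": 0, "dz": 0.01, "fingers": 1}
    - {"wx": 0, "wy": 0, "wz": 0, "dx": 0, "dy": 0, "dz": 0.02, "fingers": 1}
    - {"wx": 0, "wy": 0, "wz": 0, "dx": 0, "dy": 0, "dz": 0.03, "fingers": 1}

```text
clock: 12.1
eef_pos: [589.0, -298.9, 80.6]
eef_rot: [2.706, -0.001, 0.884]
wrist_force: [1.0, -0.0, 5.6]
finger_gap: 21.6
finger_force: 50.0
```

```bash
python3 - <<'E'
from plan import *
inH(np.load("fit1.npy"))
E
```

```text
clock 12.1 TCP in head [ 0.686  2.355 39.855] F head [3.11  0.638 4.694] err rot [0.001 0.    0.   ] gap 21.574166736204962 49.97971773147583
```

Call:
servo_tool:
  motion:
    - {"wx": 0, "wy": 0, "wz": 0, "dx": 0, "dy": 0, "dz": 0.01, "fingers": 1}
    - {"wx": 0, "wy": 0, "wz": 0, "dx": 0, "dy": 0, "dz": 0.02, "fingers": 1}
    - {"wx": 0, "wy": 0, "wz": 0, "dx": 0, "dy": 0, "dz": 0.03, "fingers": 1}

```text
clock: 12.4
eef_pos: [590.0, -299.7, 77.9]
eef_rot: [2.706, -0.001, 0.884]
wrist_force: [-1.4, 1.0, 9.3]
finger_gap: 21.5
finger_force: 50.0
```

```bash
python3 - <<'E'
from plan import *
inH(np.load("fit1.npy"))
E
```

```text
clock 12.4 TCP in head [ 0.732  2.391 36.871] F head [ 2.355 -0.172  9.13 ] err rot [0.001 0.    0.   ] gap 21.450197349204146 49.983492493629456
```

Call:
servo_tool:
  motion:
    - {"wx": 0, "wy": 0, "wz": 0, "dx": 0, "dy": 0, "dz": 0.01, "fingers": 1}
    - {"wx": 0, "wy": 0, "wz": 0, "dx": 0, "dy": 0, "dz": 0.02, "fingers": 1}
    - {"wx": 0, "wy": 0, "wz": 0, "dx": 0, "dy": 0, "dz": 0.02, "fingers": 1}

```text
clock: 12.7
eef_pos: [590.7, -300.3, 76.0]
eef_rot: [2.706, -0.001, 0.884]
wrist_force: [0.4, -0.4, 7.7]
finger_gap: 21.3
finger_force: 50.0
```

```bash
python3 - <<'E'
from plan import *
inH(np.load("fit1.npy"))
E
```

```text
clock 12.7 TCP in head [ 0.738  2.346 34.768] F head [ 3.825 -0.066  6.729] err rot [0.001 0.    0.001] gap 21.33597081412591 49.9819815158844
```

Call:
servo_tool:
  motion:
    - {"wx": 0, "wy": 0, "wz": 0, "dx": 0, "dy": 0, "dz": 0.01, "fingers": 1}
    - {"wx": 0, "wy": 0, "wz": 0, "dx": 0, "dy": 0, "dz": 0.02, "fingers": 1}
    - {"wx": 0, "wy": 0, "wz": 0, "dx": 0, "dy": 0, "dz": 0.02, "fingers": 1}

```text
clock: 13.0
eef_pos: [591.3, -300.8, 74.2]
eef_rot: [2.706, -0.001, 0.884]
wrist_force: [0.7, 1.1, 7.5]
finger_gap: 21.8
finger_force: 50.0
```

```bash
python3 - <<'E'
from plan import *
inH(np.load("fit1.npy"))
E
```

```text
clock 13.0 TCP in head [ 0.722  2.371 32.792] F head [2.972 1.305 6.848] err rot [0.001 0.    0.   ] gap 21.82232492497304 49.98240888118744
```

Call:
servo_tool:
  motion:
    - {"wx": 0, "wy": 0, "wz": 0, "dx": 0, "dy": 0, "dz": 0.01, "fingers": 1}
    - {"wx": 0, "wy": 0, "wz": 0, "dx": 0, "dy": 0, "dz": 0.01, "fingers": 1}

```text
clock: 13.2
eef_pos: [591.5, -300.9, 73.8]
eef_rot: [2.706, -0.001, 0.884]
wrist_force: [-5.6, 4.8, 16.5]
finger_gap: 21.6
finger_force: 50.0
```

```bash
python3 - <<'E'
from plan import *
inH(np.load("fit1.npy"))
E
```

```text
clock 13.2 TCP in head [ 0.768  2.401 32.352] F head [ 0.312  0.205 18.056] err rot [0.001 0.    0.001] gap 21.56851284143959 49.98537540435791
```

Call:
servo_tool:
  motion:
    - {"wx": 0, "wy": 0, "wz": 0, "dx": 0, "dy": 0, "dz": 0.01, "fingers": 1}
    - {"wx": 0, "wy": 0, "wz": 0, "dx": 0, "dy": 0, "dz": 0.01, "fingers": 1}

```text
clock: 13.4
eef_pos: [591.7, -300.9, 73.8]
eef_rot: [2.706, -0.0, 0.884]
wrist_force: [-17.1, 11.8, 28.4]
finger_gap: 21.3
finger_force: 50.0
```

```bash
python3 - <<'E'
from plan import *
inH(np.load("fit1.npy"))
E
```

```text
clock 13.4 TCP in head [ 0.871  2.497 32.25 ] F head [-6.767 -1.719 34.54 ] err rot [0.001 0.    0.001] gap 21.32409462107014 49.986934661865234
```

Call:
servo_tool:
  motion:
    - {"wx": 0, "wy": 0, "wz": 0, "dx": 0, "dy": 0, "dz": -0.013, "fingers": 1}
    - {"wx": 0, "wy": 0, "wz": 0, "dx": 0, "dy": 0, "dz": -0.013, "fingers": 0}
    - {"wx": 0, "wy": 0, "wz": 0, "dx": 0, "dy": 0, "dz": -0.013, "fingers": 0}
    - {"wx": 0, "wy": 0, "wz": 0, "dx": 0, "dy": 0, "dz": -0.013, "fingers": 0}
    - {"wx": 0, "wy": 0, "wz": 0, "dx": 0, "dy": 0, "dz": -0.013, "fingers": 0}

```text
clock: 13.9
eef_pos: [591.3, -301.0, 72.8]
eef_rot: [2.707, -0.0, 0.883]
wrist_force: [0.4, -0.8, 0.3]
finger_gap: 46.8
finger_force: 0.0
```

Call:
servo_tool:
  motion:
    - {"wx": 0, "wy": 0, "wz": 0, "dx": 0, "dy": 0, "dz": -0.2, "fingers": 0}
    - {"wx": 0, "wy": 0, "wz": 0, "dx": 0, "dy": 0, "dz": -0.5, "fingers": 0}
    - {"wx": 0, "wy": 0, "wz": 0, "dx": 0, "dy": 0, "dz": -0.9, "fingers": 0}
    - {"wx": 0, "wy": 0, "wz": 0, "dx": 0, "dy": 0, "dz": -0.9, "fingers": 0}

```text
clock: 14.3
eef_pos: [562.9, -277.0, 159.9]
eef_rot: [2.699, -0.002, 0.884]
wrist_force: [0.4, -0.3, -0.3]
finger_gap: 47.2
finger_force: 0.0
```

```bash
python3 - <<'E'
from plan import *
from scipy.spatial.transform import Rotation
v=np.load("fit1.npy").copy(); inH(v)
H=headR(v); 
# shift head frame by (1.4,1.4,0.2) in head axes
h=head0(v)+H@np.array([1.4,1.4,.2]); 
c,s=np.cos(v[2]),np.sin(v[2]); rel=h[:2]-v[:2]; v[3:5]=[c*rel[0]+s*rel[1],-s*rel[0]+c*rel[1]]; v[5]=h[2]
np.save("fit3.npy",v); inH(v); print(v)
import pickle
c=camera("top"); d=camera("scene"); pickle.dump((c,d),open("c2.pkl","wb"))
for k in(c,d): print(spot_in("bar_knob",k)[:2])
K=lambda th,z:H2W(v,(-55*np.sin(th),-48+55*np.cos(th),z))
for th in(1.38,1.43,1.48): print(proj(K(th,94),c),proj(K(th,84),d))
p,R=pose()
print("to knob");p,R=plan(p,R,K(1.43,112),HQ(v)); plan(p,R,K(1.43,81),HQ(v))
a=cv2.resize(d["image"][140:215,265:355],None,fx=4,fy=4,interpolation=cv2.INTER_CUBIC);b=cv2.resize(c["image"][165:240,370:460],None,fx=4,fy=4,interpolation=cv2.INTER_CUBIC)
cv2.imwrite("pics/i.png",np.hstack([a,b])[:,:,::-1])
E
```

```text
clock 14.3 TCP in head [  3.316   2.721 126.122] F head [ 0.278  0.019 -0.466] err rot [-0.006  0.002  0.001] gap 47.21736186011084 0.0
clock 14.3 TCP in head [  1.916   1.321 125.922] F head [ 0.278  0.019 -0.466] err rot [-0.006  0.002  0.001] gap 47.21736186011084 0.0
[ 596.293 -309.046   -0.687    5.312    2.288   44.931    1.425]
[{'location': [202.6, 260.9], 'conf': 0.54}]
[{'location': [325.0, 170.8], 'conf': 0.74}, {'location': [305.0, 175.9], 'conf': 0.52}]
[409.841 219.864] [325.439 170.676]
[410.73  220.764] [326.23 170.58]
[411.667 221.621] [327.006 170.451]
to knob
d [-0.41  -0.531  0.088] w [-0.001 -0.    -0.   ] rows>=1.5
d [0.   0.   0.31] w [0. 0. 0.] rows>=0.7
```

View pics/i.png

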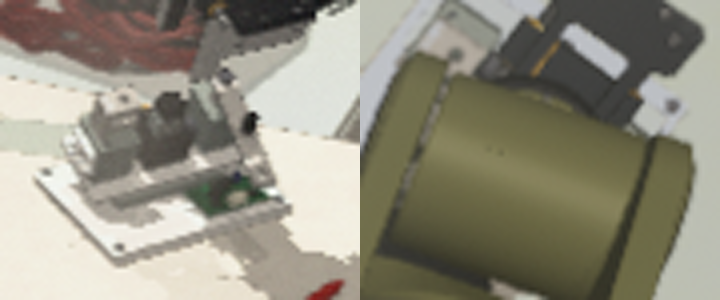

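Call:
servo_tool:
  motion:
    - {"wx": 0, "wy": 0, "wz": 0, "dx": -0.2, "dy": -0.26, "dz": 0, "fingers": 0}
    - {"wx": 0, "wy": 0, "wz": 0, "dx": -0.41, "dy": -0.53, "dz": 0.088, "fingers": 0.2}
    - {"wx": 0, "wy": 0, "wz": 0, "dx": -0.41, "dy": -0.53, "dz": 0.088, "fingers": 0.2}

```text
clock: 14.8
eef_pos: [498.4, -280.1, 120.7]
eef_rot: [2.712, 0.0, 0.882]
wrist_force: [0.1, 0.4, 0.3]
finger_gap: 38.3
finger_force: 0.0
```

Call:
servo_tool:
  motion:
    - {"wx": 0, "wy": 0, "wz": 0, "dx": 0, "dy": 0, "dz": 0.15, "fingers": 0.2}
    - {"wx": 0, "wy": 0, "wz": 0, "dx": 0, "dy": 0, "dz": 0.25, "fingers": 0.2}
    - {"wx": 0, "wy": 0, "wz": 0, "dx": 0, "dy": 0, "dz": 0.25, "fingers": 0.2}
  newtons: 12

```text
clock: 15.1
eef_pos: [510.1, -287.2, 100.2]
eef_rot: [2.708, -0.0, 0.884]
wrist_force: [-0.2, -0.5, 0.6]
finger_gap: 37.4
finger_force: 0.0
```

```bash
python3 - <<'E'
from plan import *
v=np.load("fit3.npy"); inH(v); K=lambda th,z:(-55*np.sin(th),-48+55*np.cos(th),z)
print(K(1.43,81)); p,R=pose(); plan(p,R,H2W(v,K(1.43,81)),HQ(v))
d=camera("scene"); print(spot_in("bar_knob",d)[:2])
E
```

```text
clock 15.1 TCP in head [-54.381 -40.052  86.334] F head [ 0.386 -0.524  0.458] err rot [0.003 0.    0.   ] gap 37.402127835897026 0.0
(np.float64(-54.45575081854478), np.float64(-40.281761678429476), 81)
d [-0.002 -0.001  0.053] w [-0.002 -0.    -0.   ] rows>=0.1
[{'location': [301.3, 176.4], 'conf': 0.49}, {'location': [329.0, 178.1], 'conf': 0.48}]
```

Well placed; lower 5 mm and close.

Call:
servo_tool:
  motion:
    - {"wx": 0, "wy": 0, "wz": 0, "dx": 0, "dy": 0, "dz": 0.05, "fingers": 0.2}
    - {"wx": 0, "wy": 0, "wz": 0, "dx": 0, "dy": 0, "dz": 0.05, "fingers": 1}
    - {"wx": 0, "wy": 0, "wz": 0, "dx": 0, "dy": 0, "dz": 0.05, "fingers": 1}
    - {"wx": 0, "wy": 0, "wz": 0, "dx": 0, "dy": 0, "dz": 0.05, "fingers": 1}
    - {"wx": 0, "wy": 0, "wz": 0, "dx": 0, "dy": 0, "dz": 0.05, "fingers": 1}
    - {"wx": 0, "wy": 0, "wz": 0, "dx": 0, "dy": 0, "dz": 0.05, "fingers": 1}

```text
clock: 15.8
eef_pos: [511.3, -288.2, 97.3]
eef_rot: [2.707, -0.001, 0.883]
wrist_force: [-4.2, 3.4, 1.4]
finger_gap: 11.5
finger_force: 12.0
```

```bash
python3 - <<'E'
from plan import *
v=np.load("fit3.npy"); inH(v)
p,R=pose()
for th in np.r_[1.43-.15*np.arange(1,10),0,-.03]: print(round(th,2),"dy",round(-.55*(np.sin(th)-np.sin(1.43)),3),"dx",round(.55*(np.cos(th)-np.cos(1.43)),3))
E
```

```text
clock 15.8 TCP in head [-54.227 -40.103  83.041] F head [-4.328 -0.04   3.612] err rot [0.002 0.    0.001] gap 11.459340881706167 12.000899612903595
1.28 dy 0.018 dx 0.081
1.13 dy 0.047 dx 0.157
0.98 dy 0.088 dx 0.229
0.83 dy 0.139 dx 0.294
0.68 dy 0.199 dx 0.35
0.53 dy 0.267 dx 0.397
0.38 dy 0.341 dx 0.434
0.23 dy 0.419 dx 0.458
0.08 dy 0.501 dx 0.471
0.0 dy 0.545 dx 0.473
-0.03 dy 0.561 dx 0.473
```

Call:
servo_tool:
  motion:
    - {"wx": 0, "wy": 0, "wz": 0, "dx": 0.04, "dy": 0.008, "dz": 0, "fingers": 1}
    - {"wx": 0, "wy": 0, "wz": 0, "dx": 0.081, "dy": 0.018, "dz": 0, "fingers": 1}
    - {"wx": 0, "wy": 0, "wz": 0, "dx": 0.157, "dy": 0.047, "dz": 0, "fingers": 1}
    - {"wx": 0, "wy": 0, "wz": 0, "dx": 0.229, "dy": 0.088, "dz": 0, "fingers": 1}
    - {"wx": 0, "wy": 0, "wz": 0, "dx": 0.294, "dy": 0.139, "dz": 0, "fingers": 1}
    - {"wx": 0, "wy": 0, "wz": 0, "dx": 0.35, "dy": 0.199, "dz": 0, "fingers": 1}
    - {"wx": 0, "wy": 0, "wz": 0, "dx": 0.397, "dy": 0.267, "dz": 0, "fingers": 1}
    - {"wx": 0, "wy": 0, "wz": 0, "dx": 0.434, "dy": 0.341, "dz": 0, "fingers": 1}
    - {"wx": 0, "wy": 0, "wz": 0, "dx": 0.434, "dy": 0.341, "dz": 0, "fingers": 1}

```text
clock: 16.7
eef_pos: [563.8, -273.4, 111.5]
eef_rot: [2.707, -0.002, 0.884]
wrist_force: [3.0, 8.5, -3.0]
finger_gap: 11.3
finger_force: 12.0
```

```bash
python3 - <<'E'
from plan import *
v=np.load("fit3.npy"); inH(v); print(-55*np.sin(.38),-48+55*np.cos(.38))
E
```

```text
clock 16.7 TCP in head [-19.971   4.675  82.725] F head [-4.096  8.442 -1.435] err rot [0.002 0.002 0.   ] gap 11.287862473798546 11.99909895658493
-20.400625817714047 3.0765549567080654
```

Call:
servo_tool:
  motion:
    - {"wx": 0, "wy": 0, "wz": 0, "dx": 0.035, "dy": 0.05, "dz": 0, "fingers": 1}
    - {"wx": 0, "wy": 0, "wz": 0, "dx": 0.05, "dy": 0.1, "dz": 0, "fingers": 1}
    - {"wx": 0, "wy": 0, "wz": 0, "dx": 0.056, "dy": 0.15, "dz": 0, "fingers": 1}
    - {"wx": 0, "wy": 0, "wz": 0, "dx": 0.058, "dy": 0.19, "dz": 0, "fingers": 1}
    - {"wx": 0, "wy": 0, "wz": 0, "dx": 0.058, "dy": 0.2, "dz": 0, "fingers": 1}

```text
clock: 17.2
eef_pos: [580.9, -281.2, 119.9]
eef_rot: [2.707, -0.001, 0.884]
wrist_force: [-2.4, 11.3, -2.4]
finger_gap: 11.5
finger_force: 12.0
```

```bash
python3 - <<'E'
from plan import *
v=np.load("fit3.npy"); inH(v)
E
```

```text
clock 17.2 TCP in head [ 0.09   9.461 82.655] F head [-9.178  7.176  1.639] err rot [0.002 0.001 0.001] gap 11.50361612979143 11.999864503741264
```

Call:
servo_tool:
  motion:
    - {"wx": 0, "wy": 0, "wz": 0, "dx": 0, "dy": 0.01, "dz": 0, "fingers": 1}
    - {"wx": 0, "wy": 0, "wz": 0, "dx": 0, "dy": 0.02, "dz": 0, "fingers": 1}
    - {"wx": 0, "wy": 0, "wz": 0, "dx": 0, "dy": 0.02, "dz": 0, "fingers": 1}

```text
clock: 17.5
eef_pos: [581.1, -281.3, 119.8]
eef_rot: [2.711, -0.001, 0.884]
wrist_force: [-9.2, 16.5, -1.5]
finger_gap: 11.3
finger_force: 12.0
```

```bash
python3 - <<'E'
from plan import *
v=np.load("fit3.npy"); inH(v)
E
```

```text
clock 17.5 TCP in head [ 0.233  9.537 82.511] F head [-16.605   6.938   6.098] err rot [0.006 0.    0.001] gap 11.300093694686094 12.004578486084938
```

Call:
servo_tool:
  motion:
    - {"wx": 0, "wy": 0, "wz": 0, "dx": -0.02, "dy": -0.015, "dz": 0, "fingers": 1}
    - {"wx": 0, "wy": 0, "wz": 0, "dx": -0.02, "dy": -0.015, "dz": 0, "fingers": 0.4}
    - {"wx": 0, "wy": 0, "wz": 0, "dx": -0.02, "dy": -0.015, "dz": 0, "fingers": 0.4}
    - {"wx": 0, "wy": 0, "wz": 0, "dx": -0.02, "dy": -0.015, "dz": -0.05, "fingers": 0.4}
    - {"wx": 0, "wy": 0, "wz": 0, "dx": -0.02, "dy": -0.015, "dz": -0.05, "fingers": 0.4}

```text
clock: 18.0
eef_pos: [578.5, -282.6, 126.2]
eef_rot: [2.704, -0.001, 0.883]
wrist_force: [0.3, 0.1, 0.3]
finger_gap: 28.0
finger_force: 0.0
```

```bash
python3 - <<'E'
from plan import *
v=np.load("fit3.npy"); inH(v)
E
```

```text
clock 18.0 TCP in head [ 1.929  6.858 88.818] F head [0.259 0.299 0.205] err rot [-0.001  0.     0.001] gap 27.991037834665605 0.0
```

Call:
servo_tool:
  motion:
    - {"wx": 0, "wy": 0, "wz": -0.3, "dx": 0, "dy": 0, "dz": 0, "fingers": 0.4}
    - {"wx": 0, "wy": 0, "wz": -0.3, "dx": 0, "dy": 0, "dz": 0, "fingers": 0.4}
    - {"wx": 0, "wy": 0, "wz": -0.3, "dx": 0, "dy": 0, "dz": 0, "fingers": 0.4}
    - {"wx": 0, "wy": 0, "wz": -0.3, "dx": 0, "dy": 0, "dz": 0, "fingers": 0.4}
    - {"wx": 0, "wy": 0, "wz": -0.5, "dx": 0, "dy": 0, "dz": 0, "fingers": 0.4}
    - {"wx": 0, "wy": 0, "wz": -0.5, "dx": 0, "dy": 0, "dz": 0, "fingers": 0.4}
    - {"wx": 0, "wy": 0, "wz": -0.785, "dx": 0, "dy": 0, "dz": 0, "fingers": 0.4}
    - {"wx": 0, "wy": 0, "wz": -0.785, "dx": 0, "dy": 0, "dz": 0, "fingers": 0.4}
    - {"wx": 0, "wy": 0, "wz": -0.785, "dx": 0, "dy": 0, "dz": 0, "fingers": 0.4}
    - {"wx": 0, "wy": 0, "wz": -0.785, "dx": 0, "dy": 0, "dz": 0, "fingers": 0.4}

```text
clock: 19.0
eef_pos: [578.4, -282.5, 125.5]
eef_rot: [3.111, 0.436, 2.383]
wrist_force: [0.3, 0.8, 0.3]
finger_gap: 28.2
finger_force: 0.0
```

```bash
python3 - <<'E'
from plan import *
v=np.load("fit3.npy"); inH(v)
E
```

```text
clock 19.0 TCP in head [ 1.417  6.895 88.222] F head [-0.102  0.783  0.342] err rot [-0.001 -0.    -1.505] gap 28.186983327049333 0.0
```

Call:
servo_tool:
  motion:
    - {"wx": 0, "wy": 0, "wz": -0.033, "dx": 0, "dy": 0, "dz": 0.02, "fingers": 0.4}
    - {"wx": 0, "wy": 0, "wz": -0.033, "dx": 0, "dy": 0, "dz": 0.02, "fingers": 1}
    - {"wx": 0, "wy": 0, "wz": -0.033, "dx": 0, "dy": 0, "dz": 0.02, "fingers": 1}
    - {"wx": 0, "wy": 0, "wz": -0.033, "dx": 0, "dy": 0, "dz": 0.02, "fingers": 1}
    - {"wx": 0, "wy": 0, "wz": -0.033, "dx": 0, "dy": 0, "dz": 0.02, "fingers": 1}
    - {"wx": 0, "wy": 0, "wz": -0.033, "dx": 0, "dy": 0, "dz": 0.02, "fingers": 1}
  newtons: 12

```text
clock: 19.6
eef_pos: [577.7, -284.3, 123.3]
eef_rot: [3.14, 0.435, 2.446]
wrist_force: [-9.8, -11.2, 1.6]
finger_gap: 11.2
finger_force: 12.0
```

```bash
python3 - <<'E'
from plan import *
v=np.load("fit3.npy"); inH(v)
p,R=pose(); print("tool y in head",headR(v).T@R.apply([0,1,0]))
E
```

```text
clock 19.6 TCP in head [ 1.103  5.085 86.   ] F head [  0.223 -14.852   1.692] err rot [ 0.003 -0.001 -1.563] gap 11.243870722429088 12.000583112239838
tool y in head [ 0.008  1.    -0.002]
```

Call:
servo_tool:
  motion:
    - {"wx": 0, "wy": 0, "wz": 0, "dx": 0, "dy": -0.018, "dz": 0, "fingers": 1}
    - {"wx": 0, "wy": 0, "wz": 0, "dx": 0, "dy": -0.018, "dz": 0, "fingers": 1}
    - {"wx": 0, "wy": 0, "wz": 0, "dx": 0, "dy": -0.018, "dz": 0, "fingers": 1}

```text
clock: 19.9
eef_pos: [577.6, -284.4, 123.4]
eef_rot: [3.139, 0.436, 2.448]
wrist_force: [-3.6, -3.8, 1.0]
finger_gap: 11.4
finger_force: 12.0
```

```bash
python3 - <<'E'
from plan import *
v=np.load("fit3.npy"); inH(v)
E
```

```text
clock 19.9 TCP in head [ 1.075  4.933 86.035] F head [ 0.06  -5.269  1.027] err rot [ 0.     0.    -1.565] gap 11.410947148541423 12.000145018100739
```

Call:
servo_tool:
  motion:
    - {"wx": 0, "wy": 0, "wz": 0, "dx": 0, "dy": 0, "dz": 0, "fingers": 0.4}
    - {"wx": 0, "wy": 0, "wz": 0, "dx": 0, "dy": 0, "dz": 0, "fingers": 0.4}
    - {"wx": 0, "wy": 0, "wz": 0, "dx": 0, "dy": 0, "dz": -0.3, "fingers": 0.4}
    - {"wx": 0, "wy": 0, "wz": 0, "dx": 0, "dy": 0, "dz": -0.7, "fingers": 0.2}
    - {"wx": 0, "wy": 0, "wz": 0, "dx": 0, "dy": 0, "dz": -0.7, "fingers": 0.2}

```text
clock: 20.4
eef_pos: [555.9, -265.1, 191.8]
eef_rot: [3.136, 0.443, 2.449]
wrist_force: [0.2, 0.1, 0.4]
finger_gap: 37.1
finger_force: 0.0
```

```bash
python3 - <<'E'
from plan import *
v=np.load("fit3.npy").copy()
h=head0(v)+headR(v)@np.array([.1,-2.15,0]); c,s=np.cos(v[2]),np.sin(v[2]); rel=h[:2]-v[:2]; v[3:5]=[c*rel[0]+s*rel[1],-s*rel[0]+c*rel[1]]; v[5]=h[2]
np.save("fit4.npy",v); inH(v); st()
c=camera("scene"); d=camera("top")
for k in (c,d):
    for q in("lock_pin","bar_knob"): print(q,spot_in(q,k)[:2])
print("exp",proj((507.4,244.5,46),c),proj((507.4,244.5,60),d),"knob",proj(H2W(v,(0,7,84)),c),proj(H2W(v,(0,7,94)),d))
p,R=pose()
p,R=plan(p,R,[440,-150,200],RY(np.pi)); print()
p,R=plan(p,R,[508,244.2,110],R)
E
```

```text
clock 20.4 TCP in head [  3.577   8.265 160.324] F head [0.272 0.249 0.342] err rot [-0.007 -0.003 -1.565] gap 37.05999472824702 0.0
{'clock': 20.4, 'joints': [-0.464, 0.235, 1.699, -0.132, 0.778, -1.269], 'eef_pos': [555.916, -265.065, 191.788], 'eef_rot': [3.136, 0.443, 2.449], 'wrist_force': [0.237, 0.128, 0.425], 'finger_gap': 37.06, 'finger_force': 0.0}
lock_pin [{'location': [250.9, 292.3], 'conf': 0.55}]
bar_knob [{'location': [307.6, 161.1], 'conf': 0.47}]
lock_pin [{'location': [179.2, 229.2], 'conf': 0.56}]
bar_knob []
exp [252.674 292.708] [178.111 230.036] knob [306.42  161.066] [409.478 188.993]
d [ 0.704  0.078 -0.407] w [-0.037  0.104 -0.17 ] rows>=2.8
d [ 0.7    0.345 -0.242] w [-0.037  0.104 -0.17 ] rows>=2.8

d [-0.17   0.985  0.225] w [0. 0. 0.] rows>=2.3
d [-0.17   0.985  0.225] w [0. 0. 0.] rows>=2.3
d [-0.17   0.985  0.225] w [0. 0. 0.] rows>=2.3
d [-0.17   0.985  0.225] w [0. 0. 0.] rows>=2.3
```

Call:
servo_tool:
  motion:
    - {"wx": -0.01, "wy": 0.035, "wz": -0.055, "dx": 0.23, "dy": 0.026, "dz": -0.136, "fingers": 0.15}
    - {"wx": -0.025, "wy": 0.07, "wz": -0.11, "dx": 0.47, "dy": 0.052, "dz": -0.27, "fingers": 0.15}
    - {"wx": -0.037, "wy": 0.104, "wz": -0.17, "dx": 0.704, "dy": 0.078, "dz": -0.407, "fingers": 0.15}
    - {"wx": -0.037, "wy": 0.104, "wz": -0.17, "dx": 0.704, "dy": 0.078, "dz": -0.407, "fingers": 0.15}

```text
clock: 21.1
eef_pos: [497.2, -207.3, 193.9]
eef_rot: [-3.104, 0.219, 2.806]
wrist_force: [1.4, -0.3, 0.6]
finger_gap: 39.8
finger_force: 0.0
```

Call:
servo_tool:
  motion:
    - {"wx": -0.01, "wy": 0.035, "wz": -0.055, "dx": 0.23, "dy": 0.115, "dz": -0.08, "fingers": 0.15}
    - {"wx": -0.025, "wy": 0.07, "wz": -0.11, "dx": 0.47, "dy": 0.23, "dz": -0.16, "fingers": 0.15}
    - {"wx": -0.037, "wy": 0.104, "wz": -0.17, "dx": 0.7, "dy": 0.345, "dz": -0.242, "fingers": 0.15}
    - {"wx": -0.037, "wy": 0.104, "wz": -0.17, "dx": 0.7, "dy": 0.345, "dz": -0.242, "fingers": 0.15}
    - {"wx": -0.037, "wy": 0.104, "wz": -0.17, "dx": 0.7, "dy": 0.345, "dz": -0.242, "fingers": 0.15}

```text
clock: 21.6
eef_pos: [441.1, -150.8, 200.4]
eef_rot: [-3.139, 0.006, 3.135]
wrist_force: [0.0, 0.7, -0.4]
finger_gap: 39.6
finger_force: 0.0
```

```bash
python3 - <<'E'
from plan import *
st(); p,R=pose(); p,R=plan(p,R,[508,244,115],RY(np.pi)); plan(p,R,[508,244,46],R)
E
```

```text
{'clock': 21.6, 'joints': [-0.408, 0.113, 1.759, -0.0, 1.264, -1.972], 'eef_pos': [441.069, -150.798, 200.393], 'eef_rot': [-3.139, 0.006, 3.135], 'wrist_force': [0.004, 0.691, -0.387], 'finger_gap': 39.636, 'finger_force': 0.0}
d [-0.16   0.989  0.212] w [-0.     0.001 -0.001] rows>=2.3
d [-0.162  0.988  0.212] w [-0.     0.001 -0.001] rows>=2.3
d [-0.164  0.988  0.213] w [-0.     0.001 -0.001] rows>=2.3
d [-0.165  0.987  0.213] w [-0.     0.001 -0.001] rows>=2.3
d [0.   0.   0.69] w [0. 0. 0.] rows>=1.5
```

Call:
servo_tool:
  motion:
    - {"wx": 0, "wy": 0, "wz": 0, "dx": -0.08, "dy": 0.45, "dz": 0.1, "fingers": 0.15}
    - {"wx": 0, "wy": 0, "wz": 0, "dx": -0.16, "dy": 0.9, "dz": 0.2, "fingers": 0.15}
    - {"wx": 0, "wy": 0.003, "wz": -0.003, "dx": -0.163, "dy": 0.988, "dz": 0.212, "fingers": 0.15}

```text
clock: 21.9
eef_pos: [457.3, -49.0, 178.2]
eef_rot: [-3.14, -0.002, -3.139]
wrist_force: [-0.2, -0.1, -0.7]
finger_gap: 40.2
finger_force: 0.0
```

Call:
servo_tool:
  motion:
    - {"wx": 0, "wy": 0, "wz": 0, "dx": -0.08, "dy": 0.45, "dz": 0.1, "fingers": 0.15}
    - {"wx": 0, "wy": 0, "wz": 0, "dx": -0.16, "dy": 0.9, "dz": 0.2, "fingers": 0.15}
    - {"wx": 0, "wy": 0, "wz": 0, "dx": -0.163, "dy": 0.988, "dz": 0.212, "fingers": 0.15}

```text
clock: 22.2
eef_pos: [473.0, 50.0, 156.9]
eef_rot: [-3.141, -0.002, -3.138]
wrist_force: [-0.7, 0.3, -0.3]
finger_gap: 40.1
finger_force: 0.0
```

Call:
servo_tool:
  motion:
    - {"wx": 0, "wy": 0, "wz": 0, "dx": -0.08, "dy": 0.45, "dz": 0.1, "fingers": 0.15}
    - {"wx": 0, "wy": 0, "wz": 0, "dx": -0.16, "dy": 0.9, "dz": 0.2, "fingers": 0.15}
    - {"wx": 0, "wy": 0, "wz": 0, "dx": -0.163, "dy": 0.988, "dz": 0.212, "fingers": 0.15}

```text
clock: 22.5
eef_pos: [488.8, 148.6, 135.6]
eef_rot: [-3.141, -0.003, -3.138]
wrist_force: [-0.2, 0.7, 0.4]
finger_gap: 39.7
finger_force: 0.0
```

Call:
servo_tool:
  motion:
    - {"wx": 0, "wy": 0, "wz": 0, "dx": -0.08, "dy": 0.45, "dz": 0.1, "fingers": 0.15}
    - {"wx": 0, "wy": 0, "wz": 0, "dx": -0.16, "dy": 0.9, "dz": 0.2, "fingers": 0.15}
    - {"wx": 0, "wy": 0, "wz": 0, "dx": -0.163, "dy": 0.988, "dz": 0.212, "fingers": 0.15}
    - {"wx": 0, "wy": 0, "wz": 0, "dx": -0.163, "dy": 0.988, "dz": 0.212, "fingers": 0.15}
    - {"wx": 0, "wy": 0, "wz": 0, "dx": -0.163, "dy": 0.988, "dz": 0.212, "fingers": 0.15}

```text
clock: 23.0
eef_pos: [504.3, 243.8, 115.8]
eef_rot: [-3.14, -0.002, -3.138]
wrist_force: [-0.3, -0.3, -0.7]
finger_gap: 40.0
finger_force: 0.0
```

```bash
python3 - <<'E'
from plan import *
st(); p,R=pose(); plan(p,R,[508,244,46],RY(np.pi))
E
```

```text
{'clock': 23.0, 'joints': [0.385, 0.412, 1.588, -0.0, 1.144, -1.189], 'eef_pos': [504.275, 243.845, 115.766], 'eef_rot': [-3.14, -0.002, -3.138], 'wrist_force': [-0.321, -0.317, -0.701], 'finger_gap': 40.006, 'finger_force': 0.0}
d [-0.039  0.002  0.698] w [-0.001 -0.001  0.002] rows>=1.6
```

Call:
servo_tool:
  motion:
    - {"wx": 0, "wy": 0, "wz": 0, "dx": -0.039, "dy": 0, "dz": 0.35, "fingers": 0.15}
    - {"wx": 0, "wy": 0, "wz": 0, "dx": -0.039, "dy": 0, "dz": 0.69, "fingers": 0.15}
    - {"wx": 0, "wy": 0, "wz": 0, "dx": -0.039, "dy": 0, "dz": 0.69, "fingers": 0.15}
    - {"wx": 0, "wy": 0, "wz": 0, "dx": -0.039, "dy": 0, "dz": 0.69, "fingers": 1}
    - {"wx": 0, "wy": 0, "wz": 0, "dx": -0.039, "dy": 0, "dz": 0.69, "fingers": 1}
    - {"wx": 0, "wy": 0, "wz": 0, "dx": -0.039, "dy": 0, "dz": 0.69, "fingers": 1}
    - {"wx": 0, "wy": 0, "wz": 0, "dx": -0.039, "dy": 0, "dz": 0.69, "fingers": 1}
  newtons: 10

```text
clock: 23.7
eef_pos: [508.2, 245.0, 48.2]
eef_rot: [-3.14, -0.001, -3.137]
wrist_force: [0.8, -4.1, 8.0]
finger_gap: 15.8
finger_force: 10.0
```

```bash
python3 - <<'E'
from plan import *
st()
E
```

```text
{'clock': 23.7, 'joints': [0.385, 0.508, 1.625, -0.001, 1.01, -1.191], 'eef_pos': [508.237, 244.969, 48.167], 'eef_rot': [-3.14, -0.001, -3.137], 'wrist_force': [0.815, -4.078, 8.016], 'finger_gap': 15.838, 'finger_force': 10.049}
```

Call:
servo_tool:
  motion:
    - {"wx": 0, "wy": 0, "wz": 0, "dx": 0, "dy": 0, "dz": -0.01, "fingers": 0.4}
    - {"wx": 0, "wy": 0, "wz": 0, "dx": 0, "dy": 0, "dz": -0.025, "fingers": 0.4}
    - {"wx": 0, "wy": 0, "wz": 0.785, "dx": 0, "dy": -0.003, "dz": -0.025, "fingers": 0.3}
    - {"wx": 0, "wy": 0, "wz": 0.785, "dx": 0, "dy": -0.003, "dz": -0.025, "fingers": 0.3}
    - {"wx": 0, "wy": 0, "wz": 0.785, "dx": 0, "dy": -0.003, "dz": -0.025, "fingers": 0.3}
    - {"wx": 0, "wy": 0, "wz": 0.785, "dx": 0, "dy": -0.003, "dz": -0.025, "fingers": 0.3}
    - {"wx": 0, "wy": 0, "wz": 0.785, "dx": 0, "dy": -0.003, "dz": -0.025, "fingers": 0.3}
    - {"wx": 0, "wy": 0, "wz": 0.785, "dx": 0, "dy": -0.003, "dz": -0.025, "fingers": 0.3}
    - {"wx": 0, "wy": 0, "wz": 0.785, "dx": 0, "dy": -0.003, "dz": -0.025, "fingers": 0.3}
    - {"wx": 0, "wy": 0, "wz": 0.785, "dx": 0, "dy": -0.003, "dz": -0.025, "fingers": 0.3}

```text
clock: 24.7
eef_pos: [507.4, 245.1, 49.3]
eef_rot: [-3.139, -0.0, 1.941]
wrist_force: [-0.1, -0.1, -0.6]
finger_gap: 32.3
finger_force: 0.0
```

```bash
python3 - <<'E'
from plan import *
st(); p,R=pose(); plan(p,R,[508.2,244.6,48.7],RY(np.pi/2))
E
```

```text
{'clock': 24.7, 'joints': [0.385, 0.506, 1.624, 0.0, 1.014, 0.015], 'eef_pos': [507.426, 245.132, 49.296], 'eef_rot': [-3.139, -0.0, 1.941], 'wrist_force': [-0.145, -0.076, -0.573], 'finger_gap': 32.346, 'finger_force': 0.0}
d [-0.008  0.005  0.006] w [-0.001  0.     0.185] rows>=2.6
```

Call:
servo_tool:
  motion:
    - {"wx": 0, "wy": 0, "wz": 0.185, "dx": -0.006, "dy": 0.005, "dz": 0.004, "fingers": 0.3}
    - {"wx": 0, "wy": 0, "wz": 0.185, "dx": -0.006, "dy": 0.005, "dz": 0.004, "fingers": 0.3}
    - {"wx": 0, "wy": 0, "wz": 0.185, "dx": -0.006, "dy": 0.005, "dz": 0.004, "fingers": 0.3}
    - {"wx": 0, "wy": 0, "wz": 0.185, "dx": -0.006, "dy": 0.005, "dz": 0.004, "fingers": 1}
    - {"wx": 0, "wy": 0, "wz": 0.185, "dx": -0.006, "dy": 0.005, "dz": 0.004, "fingers": 1}
    - {"wx": 0, "wy": 0, "wz": 0.185, "dx": -0.006, "dy": 0.005, "dz": 0.004, "fingers": 1}
    - {"wx": 0, "wy": 0, "wz": 0.185, "dx": -0.006, "dy": 0.005, "dz": 0.004, "fingers": 1}
    - {"wx": 0, "wy": 0, "wz": 0.185, "dx": -0.006, "dy": 0.005, "dz": 0.004, "fingers": 1}
  newtons: 40

```text
clock: 25.5
eef_pos: [508.7, 244.6, 49.1]
eef_rot: [-3.14, 0.001, 1.577]
wrist_force: [4.4, 0.1, 2.4]
finger_gap: 14.7
finger_force: 40.0
```

```bash
python3 - <<'E'
from plan import *
st(); p,R=pose(); p,R=plan(p,R,p+[-4,-2,70],R); p,R=plan(p,R,[506,240,190],R); print()
v=np.load("fit4.npy")
a=np.array(v[2])
p,R=plan(p,R,[440,-130,200],RY(v[2]+np.pi/2))
print(H2W(v,(0,48,84)))
p,R=plan(p,R,H2W(v,(-1,48,135)),HQ(v))
E
```

```text
{'clock': 25.5, 'joints': [0.383, 0.508, 1.623, -0.0, 1.013, 0.377], 'eef_pos': [508.726, 244.612, 49.092], 'eef_rot': [-3.14, 0.001, 1.577], 'wrist_force': [4.355, 0.086, 2.427], 'finger_gap': 14.747, 'finger_force': 40.011}
d [-0.02  -0.041 -0.7  ] w [0. 0. 0.] rows>=1.6
d [-0.027  0.012 -0.709] w [0. 0. 0.] rows>=1.6

d [-0.924 -0.171 -0.024] w [-0.     0.     0.087] rows>=2.1
d [-0.94  -0.009 -0.024] w [-0.     0.     0.087] rows>=2.1
d [-0.927  0.153 -0.025] w [-0.     0.     0.087] rows>=2.1
d [-0.887  0.311 -0.025] w [-0.     0.     0.087] rows>=2.1
[ 603.548 -252.74   121.103]
d [0.044 0.909 0.165] w [-0.109  0.     0.   ] rows>=2.1
d [0.044 0.852 0.358] w [-0.109  0.     0.   ] rows>=2.1
```

Call:
servo_tool:
  motion:
    - {"wx": 0, "wy": 0, "wz": 0, "dx": 0, "dy": 0, "dz": -0.2, "fingers": 1}
    - {"wx": 0, "wy": 0, "wz": 0, "dx": 0, "dy": 0, "dz": -0.5, "fingers": 1}
    - {"wx": 0, "wy": 0, "wz": 0, "dx": -0.02, "dy": -0.04, "dz": -0.7, "fingers": 1}

```text
clock: 25.8
eef_pos: [504.3, 242.8, 120.0]
eef_rot: [-3.138, 0.001, 1.577]
wrist_force: [0.4, 0.0, -0.0]
finger_gap: 14.5
finger_force: 39.9
```

Call:
servo_tool:
  motion:
    - {"wx": 0, "wy": 0, "wz": 0, "dx": 0, "dy": 0, "dz": -0.35, "fingers": 1}
    - {"wx": 0, "wy": 0, "wz": 0, "dx": -0.027, "dy": 0.012, "dz": -0.709, "fingers": 1}

```text
clock: 26.0
eef_pos: [504.7, 240.0, 190.2]
eef_rot: [-3.136, 0.002, 1.577]
wrist_force: [0.4, 0.5, -0.7]
finger_gap: 14.6
finger_force: 39.9
```

Call:
servo_tool:
  motion:
    - {"wx": 0, "wy": 0, "wz": 0.03, "dx": -0.31, "dy": -0.06, "dz": 0, "fingers": 1}
    - {"wx": 0, "wy": 0, "wz": 0.06, "dx": -0.62, "dy": -0.12, "dz": 0, "fingers": 1}
    - {"wx": 0, "wy": 0, "wz": 0.087, "dx": -0.924, "dy": -0.171, "dz": -0.024, "fingers": 1}

```text
clock: 26.3
eef_pos: [488.1, 146.6, 191.7]
eef_rot: [-3.137, 0.002, 1.401]
wrist_force: [0.8, 0.6, -0.1]
finger_gap: 14.8
finger_force: 39.9
```

Call:
servo_tool:
  motion:
    - {"wx": 0, "wy": 0, "wz": 0.03, "dx": -0.31, "dy": 0, "dz": 0, "fingers": 1}
    - {"wx": 0, "wy": 0, "wz": 0.06, "dx": -0.62, "dy": 0, "dz": 0, "fingers": 1}
    - {"wx": 0, "wy": 0, "wz": 0.087, "dx": -0.94, "dy": -0.009, "dz": -0.024, "fingers": 1}

```text
clock: 26.6
eef_pos: [471.6, 54.0, 194.2]
eef_rot: [-3.137, 0.002, 1.227]
wrist_force: [-0.3, -0.7, -1.2]
finger_gap: 14.8
finger_force: 39.9
```

Call:
servo_tool:
  motion:
    - {"wx": 0, "wy": 0, "wz": 0.03, "dx": -0.31, "dy": 0.05, "dz": 0, "fingers": 1}
    - {"wx": 0, "wy": 0, "wz": 0.06, "dx": -0.62, "dy": 0.1, "dz": 0, "fingers": 1}
    - {"wx": 0, "wy": 0, "wz": 0.087, "dx": -0.927, "dy": 0.153, "dz": -0.025, "fingers": 1}

```text
clock: 26.9
eef_pos: [454.9, -38.4, 196.9]
eef_rot: [-3.138, 0.003, 1.053]
wrist_force: [0.3, -0.2, 0.2]
finger_gap: 14.6
finger_force: 39.9
```

Call:
servo_tool:
  motion:
    - {"wx": 0, "wy": 0, "wz": 0.03, "dx": -0.3, "dy": 0.1, "dz": 0, "fingers": 1}
    - {"wx": 0, "wy": 0, "wz": 0.06, "dx": -0.6, "dy": 0.2, "dz": 0, "fingers": 1}
    - {"wx": 0, "wy": 0, "wz": 0.087, "dx": -0.887, "dy": 0.311, "dz": -0.025, "fingers": 1}
    - {"wx": 0, "wy": 0, "wz": 0.087, "dx": -0.887, "dy": 0.311, "dz": -0.025, "fingers": 1}

```text
clock: 27.3
eef_pos: [438.4, -132.2, 200.0]
eef_rot: [-3.139, 0.003, 0.876]
wrist_force: [-0.1, -0.2, 0.1]
finger_gap: 14.8
finger_force: 39.9
```

```bash
python3 - <<'E'
from plan import *
v=np.load("fit4.npy"); st(); p,R=pose()
p,R=plan(p,R,H2W(v,(-1,48,135)),HQ(v))
E
```

```text
{'clock': 27.3, 'joints': [-0.371, 0.1, 1.774, -0.002, 1.271, 0.324], 'eef_pos': [438.417, -132.156, 199.961], 'eef_rot': [-3.139, 0.003, 0.876], 'wrist_force': [-0.135, -0.157, 0.118], 'finger_gap': 14.829, 'finger_force': 39.947}
d [0.065 0.908 0.163] w [-0.11   0.001 -0.002] rows>=2.1
d [0.061 0.851 0.357] w [-0.11   0.001 -0.002] rows>=2.1
```

Call:
servo_tool:
  motion:
    - {"wx": -0.035, "wy": 0, "wz": 0, "dx": 0.02, "dy": 0.3, "dz": 0.05, "fingers": 1}
    - {"wx": -0.07, "wy": 0, "wz": 0, "dx": 0.04, "dy": 0.6, "dz": 0.1, "fingers": 1}
    - {"wx": -0.11, "wy": 0.001, "wz": -0.002, "dx": 0.065, "dy": 0.908, "dz": 0.163, "fingers": 1}

```text
clock: 27.6
eef_pos: [514.3, -182.7, 183.4]
eef_rot: [2.921, 0.001, 0.886]
wrist_force: [-0.3, -0.3, 0.0]
finger_gap: 14.5
finger_force: 39.9
```

Call:
servo_tool:
  motion:
    - {"wx": -0.035, "wy": 0, "wz": 0, "dx": 0.02, "dy": 0.28, "dz": 0.1, "fingers": 1}
    - {"wx": -0.07, "wy": 0, "wz": 0, "dx": 0.04, "dy": 0.56, "dz": 0.2, "fingers": 1}
    - {"wx": -0.11, "wy": 0.001, "wz": -0.002, "dx": 0.061, "dy": 0.851, "dz": 0.357, "fingers": 1}
    - {"wx": -0.11, "wy": 0.001, "wz": -0.002, "dx": 0.061, "dy": 0.851, "dz": 0.357, "fingers": 1}
    - {"wx": -0.11, "wy": 0.001, "wz": -0.002, "dx": 0.061, "dy": 0.851, "dz": 0.357, "fingers": 1}

```text
clock: 28.1
eef_pos: [586.8, -234.5, 166.5]
eef_rot: [2.707, 0.001, 0.89]
wrist_force: [-0.4, -0.3, -0.1]
finger_gap: 14.7
finger_force: 39.9
```

```bash
python3 - <<'E'
from plan import *
v=np.load("fit4.npy"); inH(v); p,R=pose()
p,R=plan(p,R,H2W(v,(0,48,125)),HQ(v))
E
```

```text
clock 28.1 TCP in head [ -3.032  51.438 135.498] F head [-0.178 -0.456 -0.064] err rot [ 0.001  0.002 -0.006] gap 14.683469017511088 39.94527876377106
d [-0.035  0.03   0.105] w [-0.001 -0.001  0.003] rows>=0.3
```

Call:
servo_tool:
  motion:
    - {"wx": -0.001, "wy": -0.001, "wz": 0.003, "dx": -0.035, "dy": 0.03, "dz": 0.05, "fingers": 1}
    - {"wx": -0.001, "wy": -0.001, "wz": 0.003, "dx": -0.035, "dy": 0.03, "dz": 0.1, "fingers": 1}
    - {"wx": -0.001, "wy": -0.001, "wz": 0.003, "dx": -0.035, "dy": 0.03, "dz": 0.12, "fingers": 1}
    - {"wx": -0.001, "wy": -0.001, "wz": 0.003, "dx": -0.035, "dy": 0.03, "dz": 0.12, "fingers": 1}

```text
clock: 28.5
eef_pos: [590.8, -242.8, 157.7]
eef_rot: [2.702, -0.0, 0.883]
wrist_force: [-4.1, 3.5, -0.5]
finger_gap: 14.6
finger_force: 39.9
```

```bash
python3 - <<'E'
from plan import *
v=np.load("fit4.npy"); inH(v); p,R=pose()
p,R=plan(p,R,H2W(v,(0,48,120)),HQ(v))
E
```

```text
clock 28.5 TCP in head [  0.831  47.622 123.95 ] F head [-5.04   0.101  1.826] err rot [-0.003 -0.     0.001] gap 14.58041320210258 39.920969009399414
d [ 0.004 -0.008  0.039] w [ 0.001  0.    -0.001] rows>=0.1
```

Call:
servo_tool:
  motion:
    - {"wx": 0, "wy": 0, "wz": 0, "dx": 0, "dy": -0.01, "dz": 0, "fingers": 1}
    - {"wx": 0, "wy": 0, "wz": 0, "dx": 0, "dy": -0.01, "dz": 0, "fingers": 1}

```text
clock: 28.7
eef_pos: [590.4, -242.4, 157.0]
eef_rot: [2.702, -0.0, 0.883]
wrist_force: [-2.7, 3.6, -0.3]
finger_gap: 14.6
finger_force: 39.9
```

```bash
python3 - <<'E'
from plan import *
inH(np.load("fit4.npy"))
E
```

```text
clock 28.7 TCP in head [  0.029  47.613 123.628] F head [-4.143  1.073  1.567] err rot [-0.004 -0.     0.001] gap 14.641055183098667 39.911929965019226
```

Call:
servo_tool:
  motion:
    - {"wx": 0, "wy": 0, "wz": 0, "dx": 0, "dy": 0, "dz": 0.01, "fingers": 1}
    - {"wx": 0, "wy": 0, "wz": 0, "dx": 0, "dy": 0, "dz": 0.02, "fingers": 1}
    - {"wx": 0, "wy": 0, "wz": 0, "dx": 0, "dy": 0, "dz": 0.02, "fingers": 1}

```text
clock: 29.0
eef_pos: [591.0, -243.0, 154.9]
eef_rot: [2.702, -0.0, 0.883]
wrist_force: [-1.7, 3.0, -1.8]
finger_gap: 14.8
finger_force: 39.9
```

```bash
python3 - <<'E'
from plan import *
inH(np.load("fit4.npy")); c=camera("scene"); 
cv2.imwrite("pics/j.png",cv2.resize(c["image"][120:195,255:345],None,fx=7,fy=7,interpolation=cv2.INTER_CUBIC)[:,:,::-1])
E
```

```text
clock 29.0 TCP in head [ -0.082  47.588 121.295] F head [-3.689  1.199 -0.298] err rot [-0.003 -0.     0.001] gap 14.753340309316753 39.908854365348816
```

View pics/j.png

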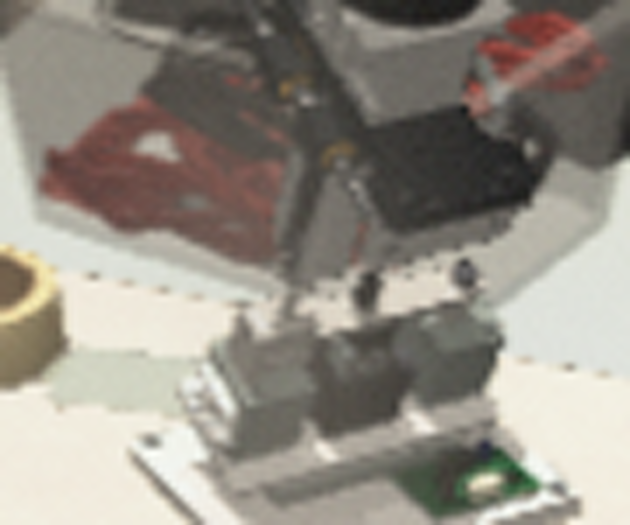

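Call:
servo_tool:
  motion:
    - {"wx": 0, "wy": 0, "wz": 0, "dx": 0, "dy": -0.01, "dz": 0, "fingers": 1}
    - {"wx": 0, "wy": 0, "wz": 0, "dx": 0.002, "dy": -0.01, "dz": 0, "fingers": 1}

```text
clock: 29.25
eef_pos: [590.7, -242.5, 154.9]
eef_rot: [2.701, -0.0, 0.883]
wrist_force: [-1.0, 0.1, -1.6]
finger_gap: 14.8
finger_force: 39.9
```

```bash
python3 - <<'E'
from plan import *
inH(np.load("fit4.npy"))
E
```

```text
clock 29.25 TCP in head [ -0.579  47.749 121.543] F head [-1.467 -0.582 -1.067] err rot [-0.004 -0.     0.001] gap 14.772878363745306 39.90082383155823
```

Call:
servo_tool:
  motion:
    - {"wx": 0, "wy": 0, "wz": 0, "dx": 0, "dy": 0, "dz": 0.01, "fingers": 1}
    - {"wx": 0, "wy": 0, "wz": 0, "dx": 0, "dy": 0, "dz": 0.02, "fingers": 1}
    - {"wx": 0, "wy": 0, "wz": 0, "dx": 0, "dy": 0, "dz": 0.02, "fingers": 1}

```text
clock: 29.55
eef_pos: [591.5, -243.1, 153.1]
eef_rot: [2.701, -0.0, 0.883]
wrist_force: [-0.6, 0.9, -1.3]
finger_gap: 14.9
finger_force: 39.9
```

```bash
python3 - <<'E'
from plan import *
inH(np.load("fit4.npy"));s=read_state();print(s["moment"])
E
```

```text
clock 29.55 TCP in head [ -0.491  47.787 119.534] F head [-1.537  0.319 -0.69 ] err rot [-0.004 -0.     0.001] gap 14.851863367050305 39.906901717185974
[0.507 0.378 0.042]
```

Call:
servo_tool:
  motion:
    - {"wx": 0, "wy": 0, "wz": 0, "dx": 0, "dy": -0.002, "dz": 0.01, "fingers": 1}
    - {"wx": 0, "wy": 0, "wz": 0, "dx": 0, "dy": -0.002, "dz": 0.02, "fingers": 1}
    - {"wx": 0, "wy": 0, "wz": 0, "dx": 0, "dy": -0.002, "dz": 0.03, "fingers": 1}

```text
clock: 29.85
eef_pos: [592.3, -243.8, 150.4]
eef_rot: [2.701, -0.0, 0.883]
wrist_force: [-0.5, 1.7, 0.1]
finger_gap: 14.5
finger_force: 39.9
```

```bash
python3 - <<'E'
from plan import *
inH(np.load("fit4.npy"))
E
```

```text
clock 29.85 TCP in head [ -0.631  47.784 116.571] F head [-1.307  0.946  0.682] err rot [-0.004 -0.     0.001] gap 14.541131504155446 39.914066791534424
```

Call:
servo_tool:
  motion:
    - {"wx": 0, "wy": 0, "wz": 0, "dx": 0, "dy": 0, "dz": 0.01, "fingers": 1}
    - {"wx": 0, "wy": 0, "wz": 0, "dx": 0, "dy": 0, "dz": 0.02, "fingers": 1}
    - {"wx": 0, "wy": 0, "wz": 0, "dx": 0, "dy": 0, "dz": 0.03, "fingers": 1}

```text
clock: 30.15
eef_pos: [593.3, -244.6, 147.6]
eef_rot: [2.701, -0.0, 0.883]
wrist_force: [-0.5, 1.6, -0.3]
finger_gap: 14.6
finger_force: 39.9
```

```bash
python3 - <<'E'
from plan import *
inH(np.load("fit4.npy"))
E
```

```text
clock 30.15 TCP in head [ -0.723  47.776 113.526] F head [-1.436  0.899  0.318] err rot [-0.004 -0.     0.001] gap 14.637219889370714 39.91594970226288
```

Free so far; continue down.

Call:
servo_tool:
  motion:
    - {"wx": 0, "wy": 0, "wz": 0, "dx": 0, "dy": 0, "dz": 0.015, "fingers": 1}
    - {"wx": 0, "wy": 0, "wz": 0, "dx": 0, "dy": 0, "dz": 0.03, "fingers": 1}
    - {"wx": 0, "wy": 0, "wz": 0, "dx": 0, "dy": 0, "dz": 0.04, "fingers": 1}

```text
clock: 30.45
eef_pos: [594.6, -245.6, 143.8]
eef_rot: [2.701, -0.0, 0.883]
wrist_force: [0.3, 0.7, 0.1]
finger_gap: 14.8
finger_force: 39.9
```

```bash
python3 - <<'E'
from plan import *
inH(np.load("fit4.npy"))
E
```

```text
clock 30.45 TCP in head [ -0.774  47.796 109.423] F head [-0.171  0.698  0.16 ] err rot [-0.004 -0.     0.001] gap 14.789027845527475 39.91641461849213
```

Call:
servo_tool:
  motion:
    - {"wx": 0, "wy": 0, "wz": 0, "dx": 0, "dy": 0, "dz": 0.015, "fingers": 1}
    - {"wx": 0, "wy": 0, "wz": 0, "dx": 0, "dy": 0, "dz": 0.03, "fingers": 1}
    - {"wx": 0, "wy": 0, "wz": 0, "dx": 0, "dy": 0, "dz": 0.04, "fingers": 1}

```text
clock: 30.75
eef_pos: [595.9, -246.8, 140.2]
eef_rot: [2.701, -0.0, 0.883]
wrist_force: [0.3, 0.3, -0.1]
finger_gap: 14.7
finger_force: 39.9
```

```bash
python3 - <<'E'
from plan import *
inH(np.load("fit4.npy"))
E
```

```text
clock 30.75 TCP in head [ -0.746  47.752 105.445] F head [-0.04   0.422 -0.125] err rot [-0.004 -0.     0.001] gap 14.655892314130218 39.91659700870514
```

Call:
servo_tool:
  motion:
    - {"wx": 0, "wy": 0, "wz": 0, "dx": 0, "dy": 0, "dz": 0.015, "fingers": 1}
    - {"wx": 0, "wy": 0, "wz": 0, "dx": 0, "dy": 0, "dz": 0.03, "fingers": 1}
    - {"wx": 0, "wy": 0, "wz": 0, "dx": 0, "dy": 0, "dz": 0.04, "fingers": 1}

```text
clock: 31.05
eef_pos: [597.2, -247.8, 136.6]
eef_rot: [2.701, -0.0, 0.883]
wrist_force: [-1.7, 0.4, 0.5]
finger_gap: 14.4
finger_force: 39.9
```

```bash
python3 - <<'E'
from plan import *
inH(np.load("fit4.npy"))
E
```

```text
clock 31.05 TCP in head [ -0.778  47.76  101.416] F head [-1.212 -0.772  1.139] err rot [-0.004 -0.     0.001] gap 14.376175087619014 39.917285442352295
```

Call:
servo_tool:
  motion:
    - {"wx": 0, "wy": 0, "wz": 0, "dx": 0, "dy": 0, "dz": 0.01, "fingers": 1}
    - {"wx": 0, "wy": 0, "wz": 0, "dx": 0, "dy": 0, "dz": 0.02, "fingers": 1}
    - {"wx": 0, "wy": 0, "wz": 0, "dx": 0, "dy": 0, "dz": 0.03, "fingers": 1}

```text
clock: 31.35
eef_pos: [598.2, -248.6, 134.0]
eef_rot: [2.701, -0.0, 0.883]
wrist_force: [-0.4, 0.6, 0.8]
finger_gap: 14.7
finger_force: 39.9
```

```bash
python3 - <<'E'
from plan import *
inH(np.load("fit4.npy"))
E
```

```text
clock 31.35 TCP in head [-0.716 47.788 98.54 ] F head [-0.259  0.234  0.994] err rot [-0.004 -0.     0.001] gap 14.71310715688337 39.917898774147034
```

Call:
servo_tool:
  motion:
    - {"wx": 0, "wy": 0, "wz": 0, "dx": 0, "dy": 0, "dz": 0.01, "fingers": 1}
    - {"wx": 0, "wy": 0, "wz": 0, "dx": 0, "dy": 0, "dz": 0.02, "fingers": 1}
    - {"wx": 0, "wy": 0, "wz": 0, "dx": 0, "dy": 0, "dz": 0.02, "fingers": 1}

```text
clock: 31.65
eef_pos: [598.8, -249.0, 132.7]
eef_rot: [2.701, -0.0, 0.883]
wrist_force: [-5.2, 3.3, 5.5]
finger_gap: 14.7
finger_force: 39.9
```

```bash
python3 - <<'E'
from plan import *
inH(np.load("fit4.npy"))
E
```

```text
clock 31.65 TCP in head [-0.528 47.877 97.064] F head [-3.206 -0.793  7.616] err rot [-0.004 -0.     0.001] gap 14.733635860325725 39.940316677093506
```

Call:
servo_tool:
  motion:
    - {"wx": 0, "wy": 0, "wz": 0, "dx": 0, "dy": 0, "dz": 0.01, "fingers": 1}
    - {"wx": 0, "wy": 0, "wz": 0, "dx": 0, "dy": 0, "dz": 0.02, "fingers": 1}
    - {"wx": 0, "wy": 0, "wz": 0, "dx": 0, "dy": 0, "dz": 0.02, "fingers": 1}

```text
clock: 31.95
eef_pos: [599.4, -249.4, 132.4]
eef_rot: [2.7, -0.0, 0.883]
wrist_force: [-17.1, 11.0, 21.1]
finger_gap: 14.6
finger_force: 40.1
```

```bash
python3 - <<'E'
from plan import *
inH(np.load("fit4.npy"))
E
```

```text
clock 31.95 TCP in head [-0.025 47.947 96.468] F head [-9.377 -2.39  27.678] err rot [-0.005 -0.     0.001] gap 14.584117728009234 40.10325372219086
```

Call:
servo_tool:
  motion:
    - {"wx": 0, "wy": 0, "wz": 0, "dx": 0, "dy": 0, "dz": -0.02, "fingers": 1}
    - {"wx": 0, "wy": 0, "wz": 0, "dx": 0, "dy": 0, "dz": -0.02, "fingers": 0.3}
    - {"wx": 0, "wy": 0, "wz": 0, "dx": 0, "dy": 0, "dz": -0.02, "fingers": 0.3}
    - {"wx": 0, "wy": 0, "wz": 0, "dx": 0, "dy": 0, "dz": -0.02, "fingers": 0.3}
    - {"wx": 0, "wy": 0, "wz": 0, "dx": 0, "dy": 0, "dz": -0.2, "fingers": 0.3}
    - {"wx": 0, "wy": 0, "wz": 0, "dx": 0, "dy": 0, "dz": -0.6, "fingers": 0.3}
    - {"wx": 0, "wy": 0, "wz": 0, "dx": 0, "dy": 0, "dz": -1.0, "fingers": 0.3}
    - {"wx": 0, "wy": 0, "wz": 0, "dx": 0, "dy": 0, "dz": -1.0, "fingers": 0.3}

```text
clock: 32.75
eef_pos: [567.3, -222.4, 226.3]
eef_rot: [2.694, -0.002, 0.884]
wrist_force: [-0.2, -0.4, 0.3]
finger_gap: 32.9
finger_force: 0.0
```

Call:
servo_tool:
  motion:
    - {"wx": 0, "wy": 0, "wz": 0, "dx": 0, "dy": -0.5, "dz": 0, "fingers": 0.3}
    - {"wx": 0, "wy": 0, "wz": 0, "dx": 0, "dy": -1, "dz": 0, "fingers": 0.3}
    - {"wx": 0, "wy": 0, "wz": 0, "dx": 0, "dy": -1, "dz": 0, "fingers": 0.3}

```text
clock: 33.05
eef_pos: [491.5, -162.3, 173.1]
eef_rot: [2.709, 0.003, 0.884]
wrist_force: [0.4, 0.1, 0.1]
finger_gap: 32.7
finger_force: 0.0
```

Call:
servo_tool:
  motion:
    - {"wx": 0, "wy": 0, "wz": 0, "dx": 0, "dy": -0.5, "dz": 0, "fingers": 0.3}
    - {"wx": 0, "wy": 0, "wz": 0, "dx": 0, "dy": -1, "dz": 0, "fingers": 0.3}
    - {"wx": 0, "wy": 0, "wz": 0, "dx": 0.5, "dy": -1, "dz": 0, "fingers": 0.3}
    - {"wx": 0, "wy": 0, "wz": 0, "dx": 1, "dy": -1, "dz": 0, "fingers": 0.3}
    - {"wx": 0, "wy": 0, "wz": 0, "dx": 1, "dy": -1, "dz": 0, "fingers": 0.3}

```text
clock: 33.55
eef_pos: [493.0, -27.0, 135.5]
eef_rot: [2.7, -0.001, 0.887]
wrist_force: [-0.0, 0.8, 0.1]
finger_gap: 32.7
finger_force: 0.0
```

```bash
python3 - <<'E'
from plan import *
v=np.load("fit4.npy"); st(); c=camera("scene"); d=camera("top")
print(proj(H2W(v,(0,48,99)),c),proj(H2W(v,(0,48,108)),d),proj(H2W(v,(0,7,84)),c),proj(H2W(v,(0,7,94)),d))
for k in(c,d): print([spot_in(q,k)[:1] for q in("lock_pin","bar_knob")])
a=cv2.resize(c["image"][135:210,265:355],None,fx=4,fy=4,interpolation=cv2.INTER_CUBIC);b=cv2.resize(d["image"][155:230,360:450],None,fx=4,fy=4,interpolation=cv2.INTER_CUBIC)
cv2.imwrite("pics/k.png",np.hstack([a,b])[:,:,::-1])
E
```

```text
{'clock': 33.55, 'joints': [0.023, 0.094, 2.011, -0.424, 0.736, 0.98], 'eef_pos': [493.004, -26.969, 135.474], 'eef_rot': [2.7, -0.001, 0.887], 'wrist_force': [-0.007, 0.829, 0.087], 'finger_gap': 32.742, 'finger_force': 0.0}
[296.101 161.09 ] [393.756 178.508] [306.42  161.066] [409.478 188.993]
[[{'location': [286.4, 184.1], 'conf': 0.72}], []]
[[], [{'location': [416.2, 192.5], 'conf': 0.72}]]
```

View pics/k.png

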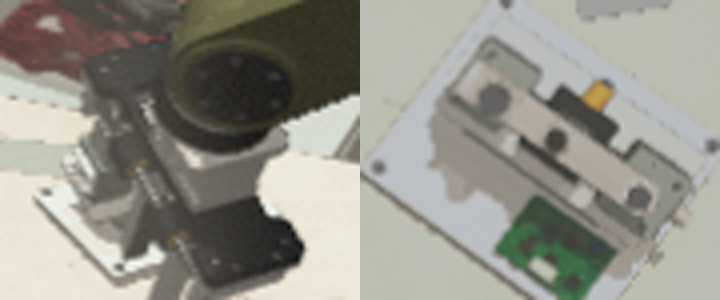

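```bash
python3 -c "
from cell import *
print(sign_off())"
```

```text
the job is handed in; nothing more can be done
None
```

I handed the job in at 33.7 s of the 70 s. The tall cell is pressed to the floor of the well, the bar is shut on its stop and the pin is down on its seat. I felt the stop in each case, and the last top picture shows the bar straight across and the pin in place. The short cell and vial were left alone, and the verdict was not reported.

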